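Lay up an injection tray

TASK

Lay up the steel tray for an injection: the kidney dish and the sharps tub already stand at its two ends and stay where they are; stand the tall bottle and the short bottle upright between them, in one row with their centres and evenly spaced, the tall bottle next to the dish and the short one next to the tub. Stand the steel jar on the tray behind these two bottles (on the side away from the robot), opposite the gap between them and about two fingers' width clear of them, and put its lid squarely on it. Lay the capped syringe flat in the kidney dish, lengthwise, and leave the roll of tape where it lies.

Things in the scene. Friction and masses are not known exactly. Their poses are not given: they have to be found in the camera images.
- tray: Flat steel tray, 270 (x) by 350 (y) mm, fixed on the bench to the robot's left or right (turned up to 4 degrees). Origin: centre of its underside, on the bench. Floor 3 mm up, rim 16 mm high. x: along the short side, away from the robot (to the back); y: along the long side to the robot's left. Dish and tub stand at x = -20 mm, some 124 mm either side of the middle, either at either end.
- dish: Steel kidney dish, loose on the tray: 172 mm long, 76 mm wide (87 over all, being bent), 34 mm high, wall and floor 3 mm, inside width 70 mm. Origin: underside of the floor, midway along and across; x along its length (within 13 degrees of the tray's x); hollow side and ends bent 11 mm to -y.
- tub: Small square sharps container, yellow with a white lid that has a round opening, 74 by 74 by 70 mm high, standing loose on the tray. Origin at the centre of its underside, z up.
- tall_center (a point): Centre, half-way up, of the tall glass bottle with paper label and dark red cap: 98 mm high, body 48 mm in diameter (to 66 mm height, narrower above), cap 32 mm. z up. It starts upright in the blue supply tray, which lies beside the steel tray: floor 3 mm above the bench, rim 15 mm high.
- short_center (a point): Centre, half-way up, of the short glass bottle of the same kind: 62 mm high, body 34 mm in diameter (up to 34 mm height, narrower above), cap 25 mm in diameter. z up. Starts upright in the blue supply tray.
- jar_center (a point): Centre, half-way up, of the open round steel jar: 62 mm outside diameter, 55 mm high, wall 3 mm. z up. Starts upright and empty, without its lid, in the blue supply tray.
- lid_knob (a point): Middle of the upright round knob (16 mm in diameter, 22 mm high) of the jar's steel lid. The lid's disc, 66 mm in diameter and 4 mm thick, has its top 11 mm and its underside (which rests on the jar's rim) 15 mm below this point; under it a plug, 49 mm in diameter, 5 mm deep, enters the jar's mouth (56 mm). z up. Starts right way up in the blue supply tray, on its plug.
- syringe_center (a point): Centre of the barrel, on its axis, of the capped white syringe, 8 mm above what it lies on: barrel 16 mm in diameter, 60 mm long; x along it to the grey needle cap, which ends 58 mm from here; plunger ends 54 mm the other way. A flange 28 mm wide, 30 mm from here, keeps it from rolling. Starts in the blue supply tray, along y within 22 degrees.
- tape: Roll of white tape lying flat in the blue supply tray, 60 mm in diameter, 22 mm high; to be left alone. Origin at the centre of its underside.

How it is judged:
At the end, for the whole second after the job is handed in: Bottles, jar upright on tray; row within 22 mm in line; centres tall-dish 73-120, short-tub 60-108, tall-short 50-95 mm; jar 30-98 mm behind tray middle, 26 mm sideways, clear of bottles; lid seated within 7 mm; syringe on dish floor within 30 mm, 0.4 rad of its length; all still, released (z of short_center in the frame of tray between 0.028 and 0.04 m and angle between each of short_center, tall_center, jar_center's own z axis and vertical below 0.1 rad and z of tall_center in the frame of tray between 0.046 and 0.058 m and z of jar_center in the frame of tray between 0.0245 and 0.0365 m and x of tall_center in the frame of tray between -0.042 and 0.002 m and x of short_center in the frame of tray between -0.042 and 0.002 m and y of tall_center in the frame of tray between -0.1 and 0.1 m and y of short_center in the frame of tray between -0.1 and 0.1 m and horizontal distance between tall_center and dish between 0.073 and 0.12 m and horizontal distance between short_center and tub between 0.06 and 0.108 m and horizontal distance between tall_center and short_center between 0.05 and 0.095 m and x of jar_center in the frame of tray between 0.03 and 0.098 m and y of jar_center in the frame of tray between -0.026 and 0.026 m and horizontal distance between jar_center and tall_center above 0.058 m and horizontal distance between jar_center and short_center above 0.051 m and horizontal distance between lid_knob and jar_center below 0.007 m and z of lid_knob in the frame of tray between 0.07 and 0.076 m and angle between lid_knob's own z axis and vertical below 0.08 rad and horizontal distance between syringe_center and dish below 0.03 m and z of syringe_center in the frame of dish between 0.006 and 0.019 m and angle between the x axis of syringe_center and the x axis of dish, either way round below 0.4 rad and angle between syringe_center's own x axis and vertical between 1.4 and 1.74 rad and linear speed of each of tall, short, jar, lid, syringe, dish, tub below 0.02 m/s); the robot touches nothing.
It fails at once if the kidney dish or the sharps tub is shifted by more than 25 mm (distance of any of dish, tub from where it was at the start of the episode above 0.025 m).
It fails at once if the roll of tape is shifted by more than 25 mm (distance of tape from where it was at the start of the episode above 0.025 m).
It also fails if it takes over 128 s, if anything falls off the work surface, if the arm or the gripper's body presses on something with over 40 N, if the wrist force passes 120 N, or if a joint passes its speed limit or range.

ROBOT

A 6-joint arm with a two-finger parallel gripper is mounted at the origin on the work surface. World frame = base frame: x ahead of the robot, y to its left, z up, the work surface at z = 0. Lengths are in m, angles in rad, forces in N, time in s.
With the tool pointing down it reaches from about 0.325 to 0.75 m from the base axis. Payload 7.6 kg.
Tool frame: the origin (TCP) lies midway between the tips of the shut fingers; the grasp point (between the pads) lies 19 mm behind it (arm.hold_point_z is the distance from the TCP to the grasp point, in m); z points along the fingers, y is the direction in which the jaws open and shut (so a half turn about z gives the same grasp; the last joint's range is limited). The gripper opens to 85 mm and grips with 20 to 120 N. Pads are 22 mm wide; open, the fingers measure 114 mm over their backs; the gripper's body (76 mm by 85 mm) begins 54 mm behind the grasp point. The pads swing forward as they close: fully open they stand 13 mm farther back than shut.
Start: joints at [-1.319, 0.052, 1.401, -0, 1.689, -0.07], TCP at [0.166, -0.498, 0.231] pointing down, gripper open.
Joint ranges: [-2.9, 2.9], [-0.91, 2.17], [0.12, 2.37], [-1.06, 4.2], [0.26, 2.73], [-2.93, 2.93]. Speed limits (rad/s): [2.57, 2.57, 3.01, 3.14, 3.14, 3.14].

INTERFACE

Orientations are given as a unit quaternion [w, x, y, z].
In Python, from bench import arm gives the robot as it stands.
- The arm moves only by the shell command python3 -m inch 'ROWS' [OPENING]. ROWS is JSON, one flat list of numbers, 6 for each row, row after row: the shift along the tool's x, y, z in cm, then the turn, a rotation vector about the tool's x, y, z in rad. In form: [dx, dy, dz, rx, ry, rz, dx, dy, dz, rx, ry, rz, ...]. A call has 1 to 5 rows; each row shifts and turns the pose as measured when the row begins, along the tool's axes as they then stand; what a row does not reach is not made up. A row lasts 1/12 s, in which the tool goes at most 41.7 mm and 7.16 degrees, less where a joint would pass 70% of its speed; a pose out of reach is approached as far as the arm can. A call with a gripper value outside its range is refused whole. OPENING is the gripper command: -1 is shut, 1 is fully open, values between are in proportion, set as the call begins (- or left out, the last holds). The fingers move at their own pace and stop on an object; the grip force is fixed at half the most. Time passes only in rows, so rows that do not move let the fingers close. It gives the time, the measured TCP pose, the force and the opening at its end, in the units of the state.
- arm.get_state(): the state, without advancing time (a new reading comes with each control period).
- arm.read_camera(name): name is "side" or "top"; returns a dict with "img" (400x640x3 uint8, blue, green, red), "fx", "fy", "cx", "cy" (pixels), "world_from_camera" (4x4, takes a point from camera to world coordinates). Camera axes: x right, y up, looking along -z (the intrinsics and any distortion apply to the point x, -y, -z); pixel columns grow to the right and rows downward; lengths in m; the calibration is good to about 2 mm. A picture is of the moment at which its call begins. There is no depth.
- arm.sign_off(): hands the job in, once; it reports no verdict.
The state is a dict: "time_s": time; "joint_positions": joint angles; "qd": joint speeds; "joint_torque": joint torques, N m; "tcp_pos": TCP position; "tool_rot": TCP orientation; "contact_force": force on the tool from outside, world axes, zero at the start; "moment": the same for the moment, N m; "width": opening from 0.0 (shut) to 1.0 (fully open).
Only numpy, scipy, OpenCV 4.12 (cv2) and the standard library are available. Lean on these libraries where they do the work, as an engineer would, in place of code of your own. Each camera call takes 0.05 s, during which the arm holds its last target.

## Working session

There is one attempt and no reset: what is moved stays moved. The work goes in short steps, Python scripts to look and compute and a shell command to move; the robot and the scene stay as the last step left them, time stands still between calls to the robot, and variables do not carry over. Pictures are saved under pics/ and viewed, and the job is handed in when it is done.

```bash
ls; mkdir -p pics; python3 - <<'E'
from bench import arm
import cv2
s=arm.get_state(); print(s)
for n in("side","top"):
    c=arm.read_camera(n); cv2.imwrite(f"pics/{n}0.png",c["img"]); print(n,{k:v for k,v in c.items() if k!="img"})
print([a for a in dir(arm) if a[0]!='_'])
E
```

```text
pics
{'time_s': 0.0, 'joint_positions': array([-1.31930045e+00,  5.28411186e-02,  1.40171221e+00, -1.11864414e-05,
        1.68857616e+00, -7.02707741e-02]), 'qd': array([-8.36942278e-04, -1.52934150e-03,  9.54174307e-05, -2.29822351e-04,
        7.10881618e-05,  1.11021280e-03]), 'joint_torque': array([-2.19291624e-04, -3.81666255e+01, -3.60188842e+01, -5.39326084e-05,
        6.12432879e-03,  9.43799023e-06]), 'tcp_pos': array([ 0.16598872, -0.49776376,  0.23047646]), 'tool_rot': array([-7.64759013e-04,  9.87085981e-01,  1.60189496e-01, -7.50649051e-05]), 'contact_force': array([ 0.33933234, -0.65824082, -0.62979845]), 'moment': array([-0.02049698,  0.02168922,  0.01456229]), 'width': 1.002878647261551}
side {'fx': 451.5533677565293, 'fy': 451.5533677565293, 'cx': 325.12544179363726, 'cy': 193.65733950097533, 'world_from_camera': array([[-0.93267334,  0.27479131, -0.23368822,  0.30404802],
       [-0.36059533, -0.72741807,  0.58380986,  0.54275223],
       [-0.00956315,  0.62877077,  0.7775319 ,  0.79367979],
       [ 0.        ,  0.        ,  0.        ,  1.        ]])}
top {'fx': 415.8263622971953, 'fy': 415.8263622971953, 'cx': 315.97162616140577, 'cy': 198.647373803975, 'world_from_camera': array([[-0.00314556,  0.9918638 , -0.12726475,  0.41576952],
       [-0.99997577, -0.00232969,  0.00655918, -0.00952046],
       [ 0.00620933,  0.1272823 ,  0.9918471 ,  1.08105265],
       [ 0.        ,  0.        ,  0.        ,  1.        ]])}
['IKError', 'get_state', 'hold_point_z', 'read_camera', 'sign_off']
```

View pics/side0.png

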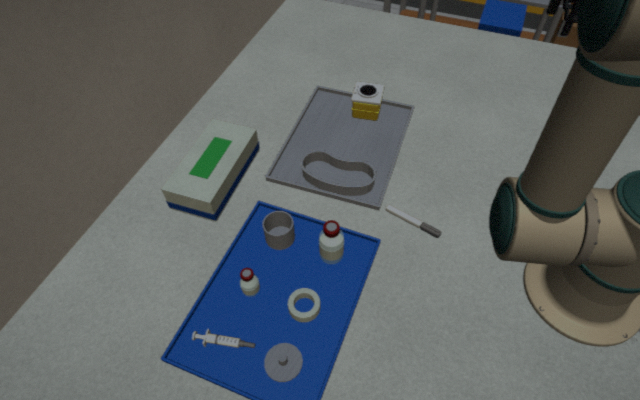

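View pics/top0.png

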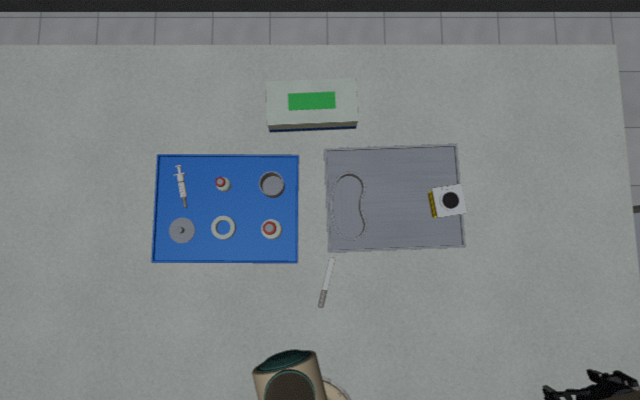

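```bash
cat > h.py <<'E'
import numpy as np, cv2
from bench import arm
def ray(c,u,v):
    T=c["world_from_camera"]; d=np.array([(u-c["cx"])/c["fx"],-(v-c["cy"])/c["fy"],-1.0])
    return T[:3,3],T[:3,:3]@d
def plane(c,u,v,z):
    o,d=ray(c,u,v); return o+d*(z-o[2])/d[2]
def proj(c,p):
    T=c["world_from_camera"]; q=T[:3,:3].T@(np.asarray(p)-T[:3,3])
    return c["cx"]+c["fx"]*q[0]/-q[2], c["cy"]-c["fy"]*q[1]/-q[2]
def tri(c1,p1,c2,p2):
    A=np.zeros((3,3));b=np.zeros(3)
    for c,p in((c1,p1),(c2,p2)):
        o,d=ray(c,*p); d=d/np.linalg.norm(d); M=np.eye(3)-np.outer(d,d); A+=M;b+=M@o
    return np.linalg.solve(A,b)
def blobs(m,lo=15):
    n,l,s,ce=cv2.connectedComponentsWithStats(m.astype(np.uint8)); return [(int(s[i,4]),ce[i].round(1)) for i in range(1,n) if s[i,4]>lo]
E
python3 - <<'E'
from h import *
for n,(x,y,w,h,k) in {"side":(150,70,290,330,1),"top":(140,135,340,140,1)}.items():
    c=arm.read_camera(n); im=c["img"]; np.save(f"pics/{n}0.npy",im)
    hsv=cv2.cvtColor(im,cv2.COLOR_BGR2HSV); H,S,V=cv2.split(hsv)
    print(n,"red",blobs(((H<8)|(H>170))&(S>120)&(V>60)))
    blue=(H>100)&(H<125)&(S>150)
    print("nonblue holes",blobs(~blue & (np.arange(640)[None]<300)) if n=="top" else "")
    print("yellow",blobs((H>18)&(H<35)&(S>120)))
im=np.load("pics/top0.npy"); cv2.imwrite("pics/topA.png",cv2.resize(im[140:270,145:305],None,fx=5,fy=4.5,interpolation=cv2.INTER_CUBIC)[:,:800])
cv2.imwrite("pics/topB.png",cv2.resize(im[140:260,315:475],None,fx=5,fy=5,interpolation=cv2.INTER_CUBIC))
im=np.load("pics/side0.npy"); cv2.imwrite("pics/sideA.png",cv2.resize(im[200:400,160:390],None,fx=3,fy=3,interpolation=cv2.INTER_CUBIC))
cv2.imwrite("pics/sideB.png",cv2.resize(im[75:215,255:425],None,fx=4,fy=4,interpolation=cv2.INTER_CUBIC))
E
```

```text
side red [(76, array([330.9, 227.8])), (39, array([247.1, 275. ]))]
nonblue holes 
yellow [(66, array([475.3,   1. ])), (111, array([534.8,   9.5])), (404, array([365.1, 110.6]))]
top red [(19, array([221.5, 182.5])), (52, array([270. , 227.6]))]
nonblue holes [(104560, array([138.2, 198.2])), (281, array([181.1, 184.4])), (568, array([271.3, 184. ])), (200, array([222.6, 183.8])), (376, array([222.9, 227.2])), (563, array([181.6, 230.1])), (371, array([271.2, 228.9]))]
yellow [(101, array([432. , 204.4]))]
```

View pics/topA.png

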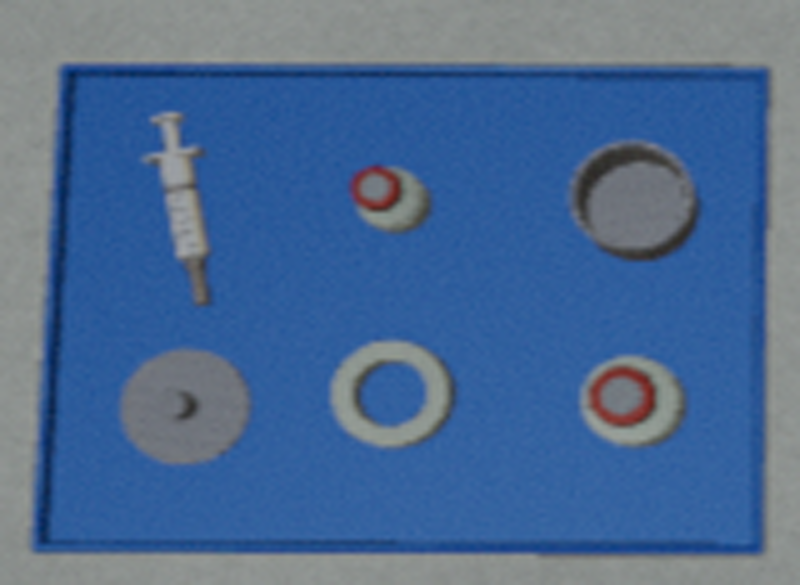

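View pics/topB.png

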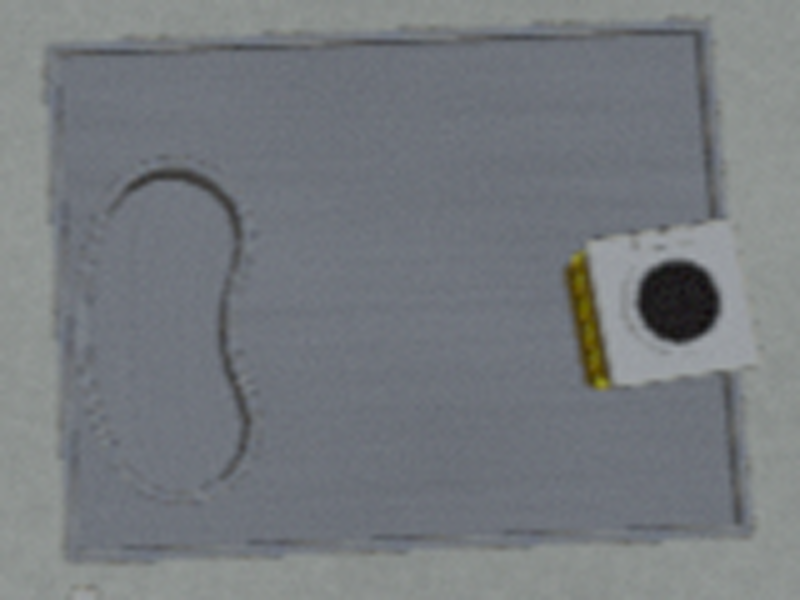

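View pics/sideA.png

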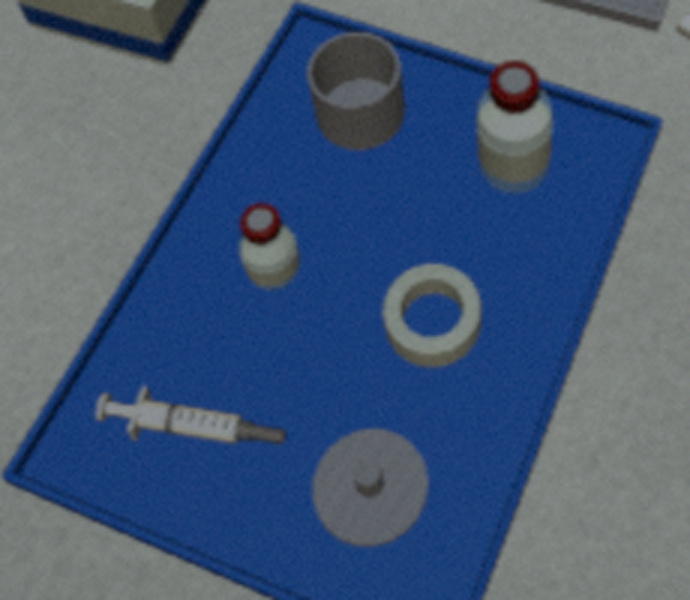

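View pics/sideB.png

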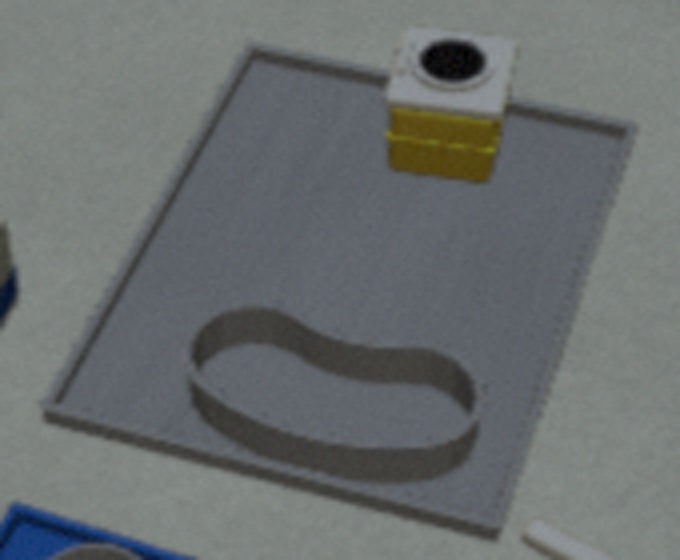

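```bash
python3 - <<'E'
from h import *
ct=arm.read_camera("top"); cs=arm.read_camera("side")
A=lambda U,V:((U+.5)/5-.5+145,(V+.5)/4.5-.5+140)
B=lambda U,V:((U+.5)/5-.5+315,(V+.5)/5-.5+140)
SA=lambda U,V:((U+.5)/3-.5+160,(V+.5)/3-.5+200)
SB=lambda U,V:((U+.5)/4-.5+255,(V+.5)/4-.5+75)
r=lambda p:(p*1000).round(0)
for n,t,s,z in [("tall",(622,397),(515,80),.101),("short",(376,188),(261,219),.065),("jar",(634,199),(356,72),.058),("lid",(185,406),(370,487),.012),("syrP",(166,117),(100,407),.011),("syrC",(203,303),(285,436),.011),("tape",(392,394),(432,307),.025)]:
    print(n,r(plane(ct,*A(*t),z)),r(plane(cs,*SA(*s),z)),"tri",r(tri(ct,A(*t),cs,SA(*s))))
P=[]
for n,t,s,z in [("trTL",(48,45),(45,410),.016),("trTR",(708,20),(252,46),.016),("trBR",(750,533),(635,127),.016),("trBL",(70,560),(497,537),.016),("dishTop",(170,163),(0,0),.037),("dishBot",(185,502),(0,0),.037)]:
    print(n,r(plane(ct,*B(*t),z)),r(plane(cs,*SB(*s),z)))
for p in [(587,240),(733,220),(757,362),(612,387)]: print("tub",r(plane(ct,*B(*p),.073)))
for p in [(403,30),(519,38),(502,118),(387,105)]: print("tubS",r(plane(cs,*SB(*p),.073)))
for p in [(80,260),(80,350),(243,230),(222,330),(252,420)]: print("dish",r(plane(ct,*B(*p),.037)))
for p in [(190,365),(255,308),(480,410),(380,481)]: print("dishS",r(plane(cs,*SB(*p),.037)))
# blue tray
for p in [(62,66),(768,69),(765,552),(35,551)]: print("blue",r(plane(ct,*A(*p),.015)))
E
```

```text
tall [473.  95. 101.] [473.  92. 101.] tri [472.  94. 105.]
short [590. 221.  65.] [590. 219.  65.] tri [589. 221.  69.]
jar [584.  95.  58.] [585.  95.  58.] tri [585.  95.  58.]
lid [473. 328.  12.] [473. 327.  12.] tri [473. 327.  13.]
syrP [641. 345.  11.] [643. 341.  11.] tri [640. 343.  17.]
syrC [532. 321.  11.] [532. 318.  11.] tri [531. 319.  16.]
tape [479. 219.  25.] [480. 218.  25.] tri [479. 219.  27.]
trTL [685. -39.  16.] [682. -39.  16.]
trTR [ 698. -386.   16.] [ 694. -388.   16.]
trBR [ 429. -395.   16.] [ 428. -397.   16.]
trBL [417. -48.  16.] [414. -43.  16.]
dishTop [ 618. -100.   37.] [ 864. -349.   37.]
dishBot [ 445. -105.   37.] [ 864. -349.   37.]
tub [ 572. -301.   73.]
tub [ 582. -374.   73.]
tub [ 511. -382.   73.]
tub [ 499. -311.   73.]
tubS [ 581. -369.   73.]
tubS [ 509. -387.   73.]
tubS [ 496. -308.   73.]
tubS [ 566. -295.   73.]
dish [568. -54.  37.]
dish [522. -53.  37.]
dish [ 583. -137.   37.]
dish [ 532. -125.   37.]
dish [ 486. -139.   37.]
dishS [610. -83.  37.]
dishS [ 592. -137.   37.]
dishS [ 446. -108.   37.]
dishS [481. -41.  37.]
blue [670. 399.  15.]
blue [668.  30.  15.]
blue [390.  31.  15.]
blue [392. 400.  15.]
```

```bash
cat > rel.py <<'E'
# usage: rel.py x y z(mm) psi_deg -> shift in tool axes (cm) and turn (rad) still to go
import sys
from h import *
from scipy.spatial.transform import Rotation as Ro
s=arm.get_state(); q=s["tool_rot"]; R=Ro.from_quat([q[1],q[2],q[3],q[0]]).as_matrix(); p=s["tcp_pos"]*1000
x,y,z,psi=map(float,sys.argv[1:5]); a=np.radians(psi)
Rt=np.array([[np.cos(a),np.sin(a),0],[np.sin(a),-np.cos(a),0],[0,0,-1]])
print("t",round(s["time_s"],2),"tcp",p.round(1),"psi",round(np.degrees(np.arctan2(R[1,0],R[0,0])),1),"w",round(s["width"],3),"F",s["contact_force"].round(1))
print("tool shift cm",(R.T@(np.array([x,y,z])-p)/10).round(2),"turn",Ro.from_matrix(R.T@Rt).as_rotvec().round(3))
E
python3 -m inch '[0,0,0,0,0,-0.125,0,0,0,0,0,-0.125,0,0,0,0,0,-0.125,0,0,0,0,0,-0.125,0,0,0,0,0,-0.125]' 1
python3 -m inch '[0,0,0,0,0,-0.125,0,0,0,0,0,-0.125,0,0,0,0,0,-0.125,0,0,0,0,0,-0.125,0,0,0,0,0,-0.125]'
python3 rel.py 473 94 200 90
```

```text
time_s: 0.72
tcp_pos: [0.166, -0.4977, 0.2305]
tool_rot: [-0.001, 0.889, 0.458, 0.0]
contact_force: [0.2, -0.9, 0.1]
width: 1.001
time_s: 1.13
tcp_pos: [0.1659, -0.4975, 0.2299]
tool_rot: [-0.001, 0.705, 0.709, 0.001]
contact_force: [-0.6, -0.6, 0.4]
width: 0.997
t 1.13 tcp [ 165.9 -497.5  229.9] psi 90.4 w 0.997 F [-0.6 -0.6  0.4]
tool shift cm [58.95 31.09  3.12] turn [-0.001 -0.002  0.006]
```

```bash

python3 -m inch '[3.6,1.9,0,0,0,0,3.6,1.9,0,0,0,0,3.6,1.9,0,0,0,0,3.6,1.9,0,0,0,0,3.6,1.9,0,0,0,0]'
python3 -m inch '[3.6,1.9,0,0,0,0,3.6,1.9,0,0,0,0,3.6,1.9,0,0,0,0,3.6,1.9,0,0,0,0,3.6,1.9,0,0,0,0]' >/dev/null
python3 -m inch '[3.6,1.9,0,0,0,0,3.6,1.9,0,0,0,0,3.6,1.9,0,0,0,0,3.6,1.9,0,0,0,0,3.6,1.9,0,0,0,0]'
python3 rel.py 473 94 140 90
```

```text
time_s: 1.55
tcp_pos: [0.2575, -0.3148, 0.2264]
tool_rot: [-0.004, 0.705, 0.709, 0.001]
contact_force: [1.4, -0.1, 1.0]
width: 0.997
time_s: 2.38
tcp_pos: [0.4457, 0.0576, 0.2304]
tool_rot: [0.0, 0.706, 0.708, 0.003]
contact_force: [1.5, -1.8, 0.8]
width: 0.998
t 2.38 tcp [445.7  57.6 230.4] psi 90.2 w 0.998 F [ 1.5 -1.8  0.8]
tool shift cm [3.59 2.7  9.07] turn [ 0.005 -0.005  0.003]
```

```bash

python3 -m inch '[1.8,1.4,0,0,0,0,1.8,1.3,0,0,0,0,0,0,3,0,0,0,0,0,3,0,0,0,0,0,3,0,0,0]'
python3 -m inch '[0,0,0,0,0,0]' >/dev/null
python3 rel.py 473 94 34 90
python3 - <<'E'
from h import *
c=arm.read_camera("side"); cv2.imwrite("pics/side1.png",cv2.resize(c["img"][120:320,180:440],None,fx=3,fy=3))
E
```

```text
time_s: 2.8
tcp_pos: [0.4798, 0.1058, 0.145]
tool_rot: [0.004, 0.702, 0.712, 0.01]
contact_force: [1.0, 0.7, 0.8]
width: 1.0
t 2.88 tcp [476.8 105.7 138.8] psi 90.9 w 1.002 F [-1.1  0.5 -1.1]
tool shift cm [-1.24 -0.5  10.47] turn [ 0.01  -0.007  0.016]
```

View pics/side1.png

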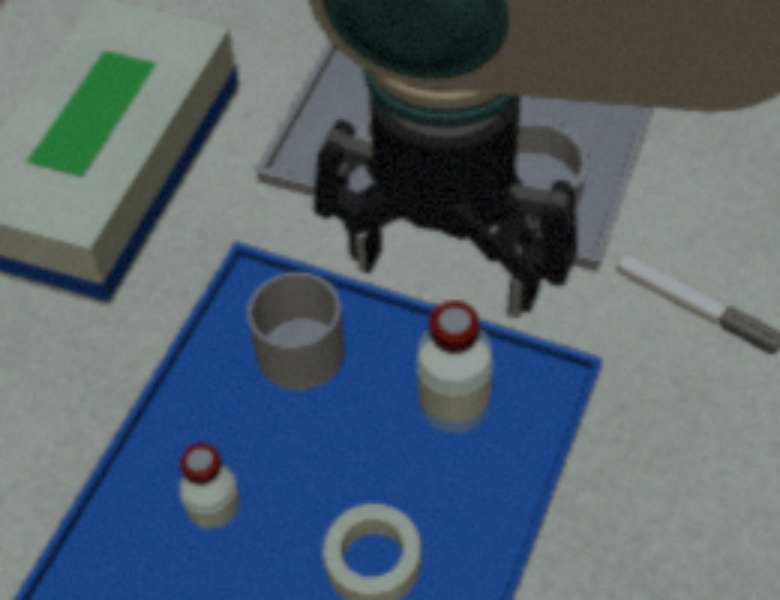

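The open jaws hang above the tall bottle (cap at about (455,320) in the crop), and nothing has been disturbed. Next I correct sideways and go down.

```bash

python3 -m inch '[-1.2,-0.5,0,0.01,-0.007,0.016,0,0,0,0,0,0]' >/dev/null
python3 rel.py 473 94 34 90
python3 -m inch '[0,0,2,0,0,0,0,0,2,0,0,0,0,0,2,0,0,0,0,0,2,0,0,0]' 
python3 rel.py 473 94 34 90
```

```text
t 3.1 tcp [473.8  92.8 145.1] psi 89.9 w 1.0 F [-0.2  0.4  0.1]
tool shift cm [ 0.12 -0.14 11.11] turn [ 0.005  0.    -0.001]
time_s: 3.43
tcp_pos: [0.4828, 0.0912, 0.0779]
tool_rot: [0.01, 0.709, 0.705, 0.012]
contact_force: [0.5, -0.3, 0.5]
width: 1.001
t 3.43 tcp [482.8  91.2  77.9] psi 89.6 w 1.001 F [ 0.5 -0.3  0.5]
tool shift cm [ 0.27 -1.12  4.35] turn [ 0.031 -0.003 -0.006]
```

```bash

python3 -m inch '[0.2,-1.0,0.5,0.03,0,0,0,0,0,0,0,0]' >/dev/null
python3 rel.py 473 94 34 90
```

```text
t 3.6 tcp [472.   92.4  72.6] psi 89.5 w 0.998 F [-0.3 -0.2  0.4]
tool shift cm [0.15 0.11 3.86] turn [-0.002 -0.003 -0.008]
```

```bash

python3 -m inch '[0,0,1,0,0,0,0,0,1,0,0,0,0,0,1,0,0,0,0,0,0,0,0,0]' >/dev/null
python3 rel.py 473 94 34 90
```

```text
t 3.93 tcp [475.1  92.4  45.8] psi 89.5 w 0.996 F [-0.4  0.1 -0.6]
tool shift cm [ 0.15 -0.22  1.18] turn [ 0.006 -0.004 -0.009]
```

```bash

python3 -m inch '[0.1,-0.2,0.6,0.006,-0.004,-0.009,0,0,0.6,0,0,0,0,0,0,0,0,0]' >/dev/null
python3 rel.py 473 94 34 90
python3 -m inch '[0,0,0,0,0,0,0,0,0,0,0,0,0,0,0,0,0,0,0,0,0,0,0,0,0,0,0,0,0,0]' -1
python3 -m inch '[0,0,0,0,0,0,0,0,0,0,0,0,0,0,0,0,0,0,0,0,0,0,0,0,0,0,0,0,0,0]' -1
python3 rel.py 473 94 34 90
```

```text
t 4.18 tcp [473.3  93.6  33. ] psi 90.1 w 1.002 F [-1.1 -0.6 -0.2]
tool shift cm [ 0.04 -0.03 -0.1 ] turn [0.    0.001 0.001]
time_s: 4.6
tcp_pos: [0.4738, 0.0938, 0.0336]
tool_rot: [0.001, 0.707, 0.708, 0.0]
contact_force: [0.1, -0.1, -1.5]
width: 0.551
time_s: 5.02
tcp_pos: [0.4735, 0.0937, 0.0334]
tool_rot: [0.001, 0.707, 0.708, 0.0]
contact_force: [-0.5, 0.6, -0.7]
width: 0.55
t 5.02 tcp [473.5  93.7  33.4] psi 90.1 w 0.55 F [-0.5  0.6 -0.7]
tool shift cm [ 0.03 -0.05 -0.06] turn [0.001 0.001 0.001]
```

```bash

python3 -m inch '[0,0,-1,0,0,0,0,0,-2,0,0,0,0,0,-2,0,0,0,0,0,-2,0,0,0,0,0,-2,0,0,0]' >/dev/null
python3 -m inch '[0,0,0,0,0,0]'
python3 rel.py 534 -174 124 90
```

```text
time_s: 5.52
tcp_pos: [0.4719, 0.0936, 0.1284]
tool_rot: [-0.001, 0.707, 0.708, -0.002]
contact_force: [0.8, -0.4, -0.5]
width: 0.551
t 5.52 tcp [471.9  93.6 128.4] psi 90.1 w 0.551 F [ 0.8 -0.4 -0.5]
tool shift cm [-26.76   6.18   0.45] turn [-0.004  0.001  0.001]
```

```bash

python3 -m inch '[-2.6,0.6,0,0,0,0,-2.6,0.6,0,0,0,0,-2.6,0.6,0,0,0,0,-2.6,0.6,0,0,0,0,-2.6,0.6,0,0,0,0]' >/dev/null
python3 -m inch '[-2.6,0.6,0,0,0,0,-2.6,0.6,0,0,0,0,-2.6,0.6,0,0,0,0,-2.6,0.6,0,0,0,0,-1.5,0.3,0,0,0,0]' >/dev/null
python3 -m inch '[0,0,0,0,0,0]'
python3 rel.py 534 -174 124 90
```

```text
time_s: 6.43
tcp_pos: [0.5295, -0.1653, 0.1241]
tool_rot: [-0.003, 0.705, 0.709, -0.002]
contact_force: [-0.5, -0.2, -1.4]
width: 0.548
t 6.43 tcp [ 529.5 -165.3  124.1] psi 90.3 w 0.548 F [-0.5 -0.2 -1.4]
tool shift cm [-0.87  0.44  0.01] turn [-0.006 -0.001  0.006]
```

```bash

python3 -m inch '[-0.9,0.4,0,-0.006,0,0.006,0,0,0,0,0,0]' >/dev/null
python3 -m inch '[0,0,2,0,0,0,0,0,2,0,0,0,0,0,1.5,0,0,0,0,0,0,0,0,0]' >/dev/null
python3 rel.py 534 -174 35 90
```

```text
t 6.93 tcp [ 533.8 -172.3   66.4] psi 90.0 w 0.55 F [-0.6 -1.  -2.5]
tool shift cm [-0.17  0.02  3.14] turn [ 0.001 -0.002  0.   ]
```

```bash

python3 -m inch '[-0.2,0,1.0,0,0,0,0,0,1,0,0,0,0,0,0.5,0,0,0,0,0,0.2,0,0,0,0,0,0,0,0,0]' >/dev/null
python3 rel.py 534 -174 34 90
python3 - <<'E'
from h import *
c=arm.read_camera("side"); cv2.imwrite("pics/side2.png",cv2.resize(c["img"][60:260,220:460],None,fx=3,fy=3))
E
```

```text
t 7.35 tcp [ 534.6 -172.6   38.7] psi 90.2 w 0.547 F [-0.9 -0.3 -2.1]
tool shift cm [-0.14 -0.06  0.47] turn [ 0.002 -0.002  0.003]
```

View pics/side2.png

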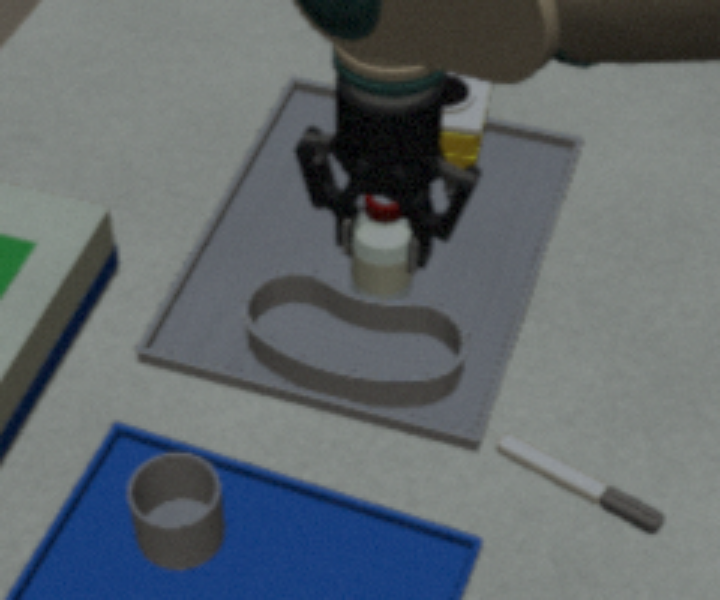

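The tall bottle is held upright behind the dish's hollow side, base at about (382,292), and the dish has not moved. I lower the last few millimetres and release.

```bash

python3 -m inch '[-0.1,0,0.25,0,0,0,0,0,0.2,0,0,0,0,0,0,0,0,0]' >/dev/null
python3 rel.py 534 -174 33.4 90
python3 -m inch '[0,0,0,0,0,0,0,0,0,0,0,0,0,0,0,0,0,0,0,0,0,0,0,0]' 1
python3 -m inch '[0,0,-1,0,0,0,0,0,-2,0,0,0,0,0,-2,0,0,0,0,0,-2,0,0,0,0,0,-2,0,0,0]' 
python3 rel.py 590 220 120 90
```

```text
t 7.65 tcp [ 535.7 -174.2   35.8] psi 90.2 w 0.547 F [ 0.2  0.9 -2.3]
tool shift cm [ 0.02 -0.17  0.23] turn [ 0.005 -0.001  0.003]
time_s: 7.98
tcp_pos: [0.5368, -0.1748, 0.0376]
tool_rot: [0.003, 0.706, 0.708, 0.003]
contact_force: [-0.5, -0.7, 1.0]
width: 1.002
time_s: 8.4
tcp_pos: [0.5336, -0.1738, 0.1288]
tool_rot: [-0.001, 0.706, 0.708, 0.001]
contact_force: [0.1, -0.3, -0.3]
width: 1.0
t 8.4 tcp [ 533.6 -173.8  128.8] psi 90.1 w 1.0 F [ 0.1 -0.3 -0.3]
tool shift cm [39.36  5.74  1.  ] turn [ 0.001 -0.003  0.002]
```

```bash

python3 -m inch '[3.2,0.5,0,0,0,0,3.2,0.5,0,0,0,0,3.2,0.5,0,0,0,0,3.2,0.5,0,0,0,0,3.2,0.5,0,0,0,0]' >/dev/null
python3 -m inch '[3.2,0.5,0,0,0,0,3.2,0.5,0,0,0,0,3.2,0.5,0,0,0,0,3.2,0.5,0,0,0,0,3.2,0.5,0,0,0,0]' >/dev/null
python3 -m inch '[3.2,0.5,0,0,0,0,3.2,0.5,0,0,0,0,1,0,0,0,0,0,0,0,0,0,0,0]' >/dev/null
python3 rel.py 590 220 120 90
python3 - <<'E'
from h import *
c=arm.read_camera("side"); im=c["img"]; cv2.imwrite("pics/side3.png",cv2.resize(im[60:260,220:460],None,fx=3,fy=3))
hsv=cv2.cvtColor(im,cv2.COLOR_BGR2HSV); H,S,V=cv2.split(hsv)
for a,p in blobs(((H<8)|(H>170))&(S>120)&(V>60)): print(a,p,plane(c,*p,.095))
c=arm.read_camera("top"); im=c["img"]; cv2.imwrite("pics/top3.png",cv2.resize(im[130:270,140:480],None,fx=2.3,fy=2.3))
E
```

```text
t 9.57 tcp [600.3 236.7 153.1] psi 89.9 w 1.002 F [ 0.2 -0.1 -0.3]
tool shift cm [-1.67 -1.12  3.28] turn [ 0.029  0.    -0.003]
41 [246.6 275.4] [0.57587072 0.2369381  0.095     ]
```

View pics/side3.png

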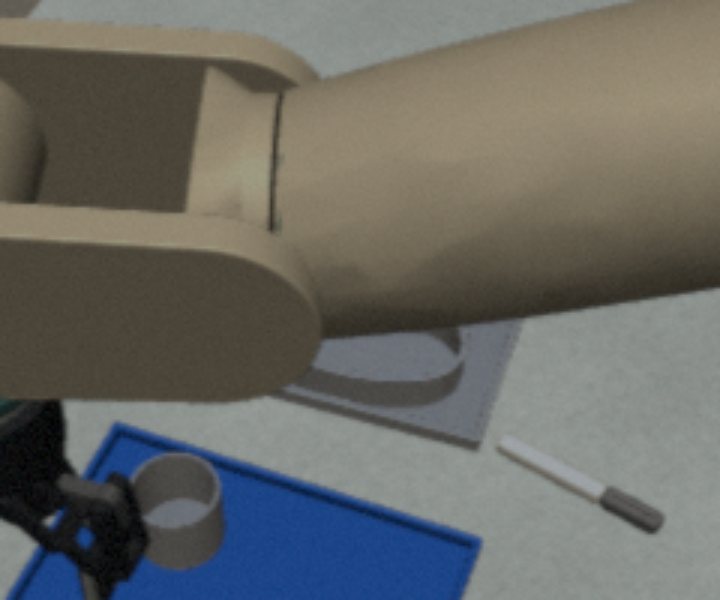

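View pics/top3.png

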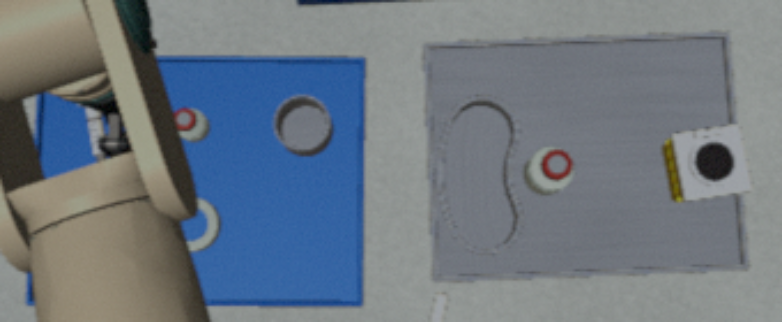

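The tall bottle stands upright on the tray (cap at about (557,165) in the top crop). Next, the short bottle.

```bash

python3 -m inch '[-1.6,-1.1,1,0.029,0,0,0,0,2,0,0,0,0,0,0,0,0,0]' >/dev/null
python3 rel.py 590 220 80 90
python3 -m inch '[0,0,2,0,0,0,0,0,2,0,0,0,0,0,0,0,0,0]' >/dev/null
python3 rel.py 590 220 6 90
```

```text
t 9.92 tcp [590.1 213.5 124.1] psi 89.5 w 1.002 F [-0.9 -1.1 -2. ]
tool shift cm [ 0.65 -0.02  4.41] turn [ 0.002  0.001 -0.008]
t 10.17 tcp [591.7 208.5  86.8] psi 89.2 w 1.003 F [-0.6 -0.4 -1.1]
tool shift cm [ 1.16 -0.23  8.07] turn [ 0.005  0.001 -0.014]
```

```bash

python3 -m inch '[1.2,-0.2,0,0.005,0,-0.014,0,0,1.5,0,0,0,0,0,1.5,0,0,0,0,0,0,0,0,0]' >/dev/null
python3 rel.py 590 220 6 90
```

```text
t 10.5 tcp [592.1 220.4  62.2] psi 89.9 w 0.998 F [-1.7 -0.5 -1.7]
tool shift cm [-0.04 -0.25  5.62] turn [ 0.006 -0.    -0.002]
```

```bash

python3 -m inch '[0,-0.3,1.5,0.006,0,0,0,0,1.5,0,0,0,0,0,1,0,0,0,0,0,0.5,0,0,0,0,0,0,0,0,0]' >/dev/null
python3 rel.py 590 220 6 90
```

```text
t 10.92 tcp [590.1 221.7  17.2] psi 90.0 w 1.002 F [ 0.7  0.2 -0.7]
tool shift cm [-0.17 -0.02  1.12] turn [ 0.002 -0.002 -0.001]
```

```bash

python3 -m inch '[-0.1,0,0.6,0,0,0,0,0,0.4,0,0,0,0,0,0,0,0,0]' >/dev/null
python3 rel.py 590 220 6 90
python3 -m inch '[0,0,0,0,0,0,0,0,0,0,0,0,0,0,0,0,0,0,0,0,0,0,0,0,0,0,0,0,0,0]' -1 >/dev/null
python3 -m inch '[0,0,0,0,0,0,0,0,0,0,0,0,0,0,0,0,0,0]' -1
python3 rel.py 590 220 6 90
```

```text
t 11.17 tcp [590.6 220.9   7.2] psi 90.0 w 1.002 F [0.6 0.5 0.3]
tool shift cm [-0.09 -0.06  0.12] turn [ 0.003 -0.002 -0.001]
time_s: 11.83
tcp_pos: [0.5919, 0.2212, 0.0095]
tool_rot: [0.001, 0.707, 0.707, 0.004]
contact_force: [0.5, 0.7, -0.1]
width: 0.37
t 11.83 tcp [591.9 221.2   9.5] psi 90.0 w 0.37 F [ 0.5  0.7 -0.1]
tool shift cm [-0.12 -0.19  0.35] turn [ 0.007 -0.003 -0.001]
```

```bash

python3 -m inch '[0,0,-1,0,0,0,0,0,-2,0,0,0,0,0,-3,0,0,0,0,0,-3,0,0,0,0,0,-3,0,0,0]' >/dev/null
python3 -m inch '[0,0,-1.5,0,0,0,0,0,0,0,0,0]'
python3 rel.py 538 -258 145 90
```

```text
time_s: 12.42
tcp_pos: [0.589, 0.2201, 0.1512]
tool_rot: [-0.0, 0.707, 0.707, 0.001]
contact_force: [0.6, -0.7, -0.4]
width: 0.378
t 12.42 tcp [589.  220.1 151.2] psi 90.0 w 0.378 F [ 0.6 -0.7 -0.4]
tool shift cm [-47.82  -5.07   0.53] turn [ 0.001 -0.002 -0.001]
```

```bash

python3 -m inch '[-3,-0.3,0,0,0,0,-3,-0.3,0,0,0,0,-3,-0.3,0,0,0,0,-3,-0.3,0,0,0,0,-3,-0.3,0,0,0,0]' >/dev/null
python3 -m inch '[-3,-0.3,0,0,0,0,-3,-0.3,0,0,0,0,-3,-0.3,0,0,0,0,-3,-0.3,0,0,0,0,-3,-0.3,0,0,0,0]' >/dev/null
python3 rel.py 538 -258 145 90
```

```text
t 13.25 tcp [555.1 -85.8 144.5] psi 90.6 w 0.373 F [ 1.3  0.3 -1.4]
tool shift cm [-17.2   -1.89  -0.13] turn [-0.004 -0.005  0.01 ]
```

```bash

python3 -m inch '[-3,-0.3,-0.2,0,0,0.01,-3,-0.3,-0.2,0,0,0,-3,-0.3,0,0,0,0,-3,-0.3,0,0,0,0,-3,-0.3,0,0,0,0]' >/dev/null
python3 -m inch '[-1,-0.2,0,0,0,0,0,0,0,0,0,0]' >/dev/null
python3 rel.py 538 -258 145 90
```

```text
t 13.83 tcp [ 531.9 -257.8  140.5] psi 89.6 w 0.375 F [-0.8 -0.1 -0.9]
tool shift cm [-0.01  0.61 -0.46] turn [-0.013 -0.008 -0.006]
```

```bash

python3 -m inch '[0,0.6,0,-0.013,-0.008,-0.006,0,0,2,0,0,0,0,0,2,0,0,0,0,0,2,0,0,0,0,0,0,0,0,0]' >/dev/null
python3 rel.py 537 -258 10 90
```

```text
t 14.25 tcp [ 540.8 -252.2   78. ] psi 90.3 w 0.377 F [-0.4  1.2 -1.1]
tool shift cm [-0.58 -0.42  6.8 ] turn [0.005 0.    0.005]
```

```bash

python3 -m inch '[-0.6,-0.4,0.5,0.005,0,0.005,0,0,1.5,0,0,0,0,0,1.5,0,0,0,0,0,1,0,0,0,0,0,0,0,0,0]' >/dev/null
python3 rel.py 537 -258 10 90
```

```text
t 14.67 tcp [ 539.9 -255.1   35.2] psi 90.3 w 0.375 F [-0.8  0.6 -0.6]
tool shift cm [-0.28 -0.3   2.52] turn [0.004 0.003 0.006]
```

```bash

python3 -m inch '[-0.3,-0.3,0.8,0.004,0.003,0.006,0,0,0.8,0,0,0,0,0,0.4,0,0,0,0,0,0,0,0,0]' >/dev/null
python3 rel.py 537 -258 10 90
```

```text
t 15.0 tcp [ 538.2 -258.9   16.4] psi 90.0 w 0.376 F [ 0.3 -0.2 -0.8]
tool shift cm [ 0.09 -0.12  0.64] turn [ 0.004  0.002 -0.   ]
```

```bash

python3 -m inch '[0,-0.1,0.4,0.004,0,0,0,0,0.2,0,0,0,0,0,0,0,0,0]' >/dev/null
python3 rel.py 537 -258 10 90
python3 - <<'E'
from h import *
c=arm.read_camera("side"); cv2.imwrite("pics/side4.png",cv2.resize(c["img"][60:260,220:460],None,fx=3,fy=3))
E
```

```text
t 15.25 tcp [ 537.5 -259.3   10.6] psi 90.0 w 0.371 F [-0.1 -1.4 -0. ]
tool shift cm [ 0.13 -0.05  0.06] turn [ 0.     0.002 -0.   ]
```

View pics/side4.png

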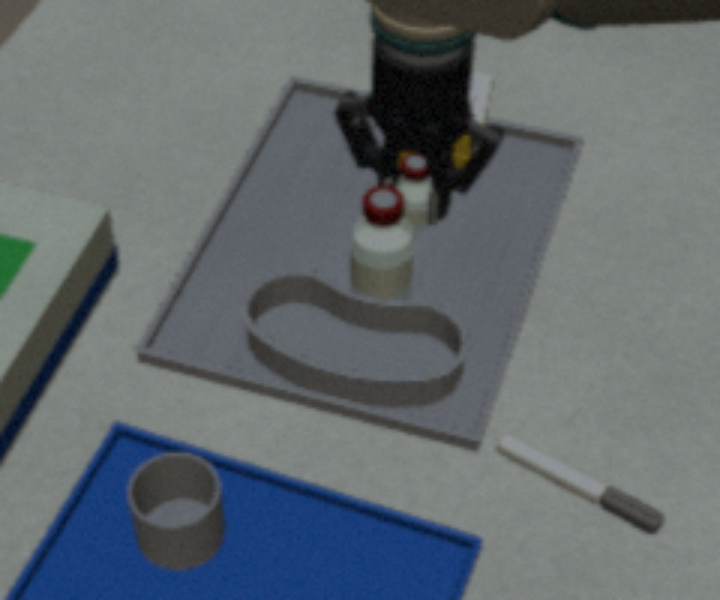

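The short bottle (cap at about (413,165)) is at its place behind the tall one, upright in the jaws, and the tub has not moved. I release and head for the jar.

```bash

python3 -m inch '[0,0,0,0,0,0,0,0,0,0,0,0,0,0,0,0,0,0,0,0,0,0,0,0,0,0,0,0,0,0]' 1
python3 -m inch '[0,0,-1,0,0,0,0,0,-2,0,0,0,0,0,-3,0,0,0,0,0,-3,0,0,0,0,0,-3,0,0,0]' 
python3 -m inch '[0,0,-2,0,0,0,0,0,0,0,0,0]' 
python3 rel.py 585 95 150 90
```

```text
time_s: 15.72
tcp_pos: [0.5384, -0.2597, 0.0122]
tool_rot: [0.002, 0.707, 0.707, -0.0]
contact_force: [-0.2, -0.1, 0.1]
width: 0.998
time_s: 16.13
tcp_pos: [0.5342, -0.2571, 0.1303]
tool_rot: [-0.006, 0.707, 0.707, -0.003]
contact_force: [0.5, 0.1, -0.9]
width: 0.997
time_s: 16.3
tcp_pos: [0.5368, -0.2585, 0.1611]
tool_rot: [0.001, 0.707, 0.707, -0.001]
contact_force: [1.1, 0.3, 0.1]
width: 1.001
t 16.3 tcp [ 536.8 -258.5  161.1] psi 90.0 w 1.001 F [1.1 0.3 0.1]
tool shift cm [35.35  4.81  1.04] turn [ 0.     0.002 -0.   ]
```

```bash

python3 -m inch '[3.2,0.4,0,0,0,0,3.2,0.4,0,0,0,0,3.2,0.4,0,0,0,0,3.2,0.4,0,0,0,0,3.2,0.4,0,0,0,0]' >/dev/null
python3 -m inch '[3.2,0.4,0,0,0,0,3.2,0.4,0,0,0,0,3.2,0.4,0,0,0,0,3.2,0.4,0,0,0,0,3.2,0.4,0,0,0,0]' >/dev/null
python3 -m inch '[1.5,0.4,0,0,0,0,0,0,0,0,0,0]' >/dev/null
python3 rel.py 585 95 140 90
python3 -m inch '[0,0,0,0,0,0.12,0,0,0,0,0,0.12,0,0,0,0,0,0.12,0,0,0,0,0,0.12,0,0,0,0,0,0.12]' >/dev/null
python3 -m inch '[0,0,0,0,0,0.12,0,0,0,0,0,0.12,0,0,0,0,0,0.12,0,0,0,0,0,0.12,0,0,0,0,0,0.12]' >/dev/null
python3 -m inch '[0,0,0,0,0,0.12,0,0,0,0,0,0.12,0,0,0,0,0,0.12,0,0,0,0,0,0]' >/dev/null
python3 rel.py 585 95 90 0
```

```text
t 17.3 tcp [580.9  89.9 159.9] psi 89.7 w 1.001 F [-0.2  1.3  0.3]
tool shift cm [0.52 0.4  1.99] turn [ 0.002  0.005 -0.006]
t 18.47 tcp [576.6  78.9 154.6] psi -3.4 w 0.997 F [-0.1  0.3 -0.2]
tool shift cm [ 0.79 -1.72  6.44] turn [ 0.01   0.008 -0.059]
```

```bash

python3 -m inch '[0.8,-1.6,2,0.01,0.008,-0.059,0,0,2,0,0,0,0,0,2,0,0,0,0,0,0,0,0,0]' >/dev/null
python3 rel.py 585 95 80 0
python3 - <<'E'
from h import *
c=arm.read_camera("side"); im=c["img"]; cv2.imwrite("pics/side5.png",cv2.resize(im[120:320,180:440],None,fx=3,fy=3))
c=arm.read_camera("top"); im=c["img"]; cv2.imwrite("pics/top5.png",cv2.resize(im[130:270,140:480],None,fx=2.3,fy=2.3))
E
```

```text
t 18.8 tcp [586.3  91.5  93.6] psi 0.8 w 1.004 F [-0.2 -0.8 -1.2]
tool shift cm [-0.13 -0.35  1.36] turn [-0.    -0.004  0.014]
```

View pics/side5.png

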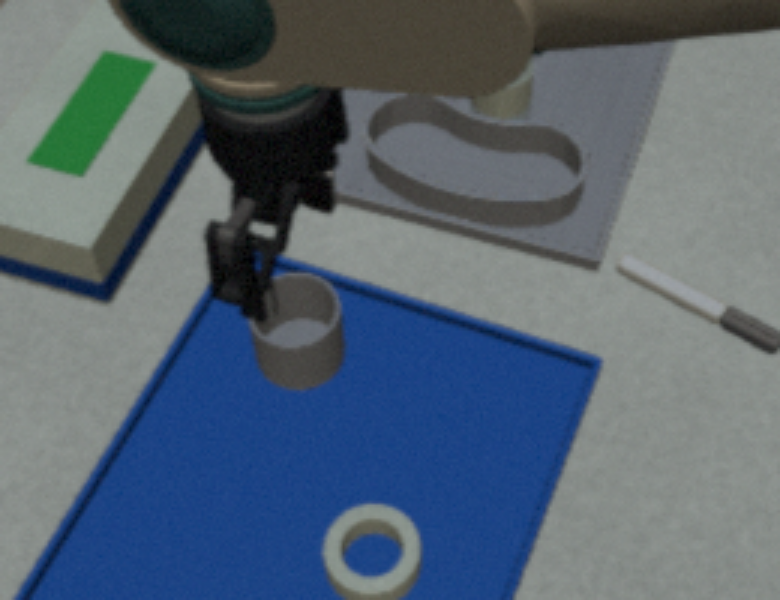

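View pics/top5.png

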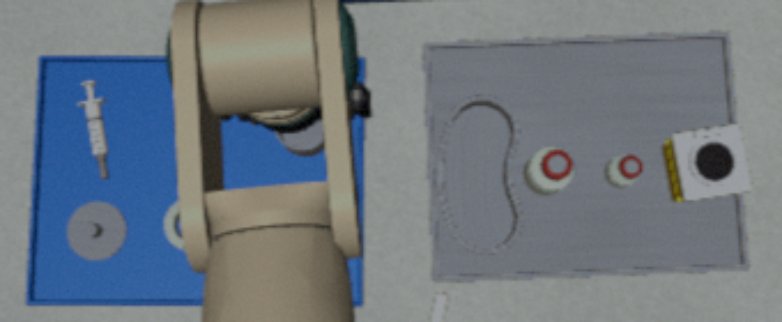

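Both bottles stand in a row, with caps at (557,165) and (630,167) in the top crop. The open jaws are over the jar. I centre them and go down.

```bash

python3 -m inch '[-0.1,-0.35,0,0,-0.004,0.014,0,0,0,0,0,0]' >/dev/null
python3 rel.py 585 95 12 0
python3 -m inch '[0,0,1,0,0,0,0,0,1,0,0,0,0,0,0,0,0,0]' >/dev/null
python3 rel.py 585 95 12 0
```

```text
t 19.07 tcp [588.1  94.8 101. ] psi -0.1 w 0.999 F [ 0.3 -0.3  0.2]
tool shift cm [-0.39 -0.01  8.9 ] turn [-0.001 -0.009 -0.001]
t 19.32 tcp [590.1  95.   83. ] psi -0.0 w 1.0 F [-0.5  0.  -0.6]
tool shift cm [-0.62  0.01  7.1 ] turn [-0.001 -0.015 -0.   ]
```

```bash

python3 -m inch '[-0.6,0,1,0,-0.015,0,0,0,1,0,0,0,0,0,1,0,0,0,0,0,0,0,0,0]' >/dev/null
python3 rel.py 585 95 12 0
python3 -m inch '[0,0,1,0,0,0,0,0,1,0,0,0,0,0,0,0,0,0]' >/dev/null
python3 rel.py 585 95 12 0
```

```text
t 19.65 tcp [583.   95.   49.2] psi 0.0 w 1.003 F [ 0.1 -0.7 -0.9]
tool shift cm [0.2  0.   3.71] turn [-0.001  0.002  0.   ]
t 19.9 tcp [582.5  94.9  26.1] psi 0.0 w 0.996 F [-0.   0.2 -0.4]
tool shift cm [ 0.25 -0.01  1.41] turn [-0.001  0.004  0.   ]
```

```bash

python3 -m inch '[0.2,0,0.8,0,0.004,0,0,0,0.4,0,0,0,0,0,0,0,0,0]' >/dev/null
python3 rel.py 585 95 12 0
python3 -m inch '[0,0,0,0,0,0,0,0,0,0,0,0,0,0,0,0,0,0,0,0,0,0,0,0,0,0,0,0,0,0]' -1
python3 -m inch '[0,0,0,0,0,0,0,0,0,0,0,0]' 
python3 rel.py 585 95 12 0
```

```text
t 20.15 tcp [584.6  94.9  12.4] psi 0.0 w 0.996 F [ 0.1 -0.1  0.6]
tool shift cm [ 0.04 -0.01  0.04] turn [-0.001 -0.     0.   ]
time_s: 20.57
tcp_pos: [0.5857, 0.095, 0.0138]
tool_rot: [-0.001, 1.0, 0.0, 0.001]
contact_force: [-0.2, 0.4, -0.9]
width: 0.715
time_s: 20.73
tcp_pos: [0.5856, 0.095, 0.0138]
tool_rot: [-0.001, 1.0, 0.0, 0.001]
contact_force: [0.8, -0.1, -2.1]
width: 0.715
t 20.73 tcp [585.6  95.   13.8] psi 0.0 w 0.715 F [ 0.8 -0.1 -2.1]
tool shift cm [-0.06  0.    0.18] turn [-0.001 -0.003  0.   ]
```

```bash

python3 -m inch '[0,0,-1,0,0,0,0,0,-2,0,0,0,0,0,-3,0,0,0,0,0,-3,0,0,0,0,0,-2.5,0,0,0]' >/dev/null
python3 -m inch '[0.3,2.5,-1,0,0,0,0.3,2.5,0,0,0,0,0.3,2.5,0,0,0,0,0.3,2.5,0,0,0,0,0.3,2.5,0,0,0,0]' 
python3 -m inch '[0.3,2.5,0,0,0,0,0.3,2.5,0,0,0,0,0.3,2.5,0,0,0,0,0.3,2.5,0,0,0,0,0.3,2.5,0,0,0,0]' >/dev/null
python3 rel.py 613 -217 110 0
```

```text
time_s: 21.57
tcp_pos: [0.6001, -0.0295, 0.1522]
tool_rot: [-0.001, 1.0, 0.005, 0.003]
contact_force: [0.3, 0.4, -1.4]
width: 0.713
t 21.98 tcp [ 616.4 -160.6  157.3] psi 0.6 w 0.713 F [ 0.5  1.7 -0.8]
tool shift cm [-0.44  5.64  4.73] turn [-0.001 -0.01   0.01 ]
```

```bash

python3 -m inch '[-0.1,2.2,0,0,-0.01,0.01,0,2.2,0,0,0,0,0,0.3,0,0,0,0,0,0,0,0,0,0]' >/dev/null
python3 rel.py 613 -217 110 0
```

```text
t 22.32 tcp [ 614.7 -215.2  159.9] psi -0.4 w 0.716 F [ 0.6  0.  -2.1]
tool shift cm [-0.17  0.17  4.99] turn [ 0.001 -0.001 -0.007]
```

```bash

python3 -m inch '[-0.1,0.2,2,0,0,-0.007,0,0,2,0,0,0,0,0,2,0,0,0,0,0,0,0,0,0]' >/dev/null
python3 rel.py 613 -217 14 0
python3 -m inch '[0,0,1.5,0,0,0,0,0,1.5,0,0,0,0,0,0,0,0,0]' >/dev/null
python3 rel.py 613 -217 14 0
```

```text
t 22.65 tcp [ 615.  -215.1  102.1] psi 0.1 w 0.719 F [-0.4  0.4 -2.4]
tool shift cm [-0.25  0.17  8.81] turn [ 0.002 -0.006  0.002]
t 22.9 tcp [ 616.3 -212.2   74.6] psi 0.3 w 0.713 F [-0.8 -0.  -1.9]
tool shift cm [-0.38  0.47  6.06] turn [ 0.002 -0.008  0.005]
```

```bash

python3 -m inch '[-0.3,0.5,1,0.002,-0.008,0.005,0,0,1.5,0,0,0,0,0,1.5,0,0,0,0,0,0,0,0,0]' >/dev/null
python3 rel.py 613 -217 14 0
python3 -m inch '[0,0.2,0.8,0,0,0,0,0,0.5,0,0,0,0,0,0,0,0,0]' >/dev/null
python3 rel.py 613 -217 14 0
```

```text
t 23.23 tcp [ 615.4 -216.7   37.2] psi 0.1 w 0.717 F [-1.2  0.3 -2.2]
tool shift cm [-0.25  0.02  2.32] turn [ 0.002 -0.005  0.002]
t 23.48 tcp [ 616.  -219.1   24.3] psi 0.1 w 0.713 F [ 0.3  0.3 -0.9]
tool shift cm [-0.31 -0.22  1.02] turn [ 0.003 -0.006  0.002]
```

```bash

python3 -m inch '[-0.3,-0.2,0.5,0.003,-0.006,0.002,0,0,0.4,0,0,0,0,0,0,0,0,0]' >/dev/null
python3 rel.py 613 -217 14 0
```

```text
t 23.73 tcp [ 613.3 -217.3   15.6] psi -0.0 w 0.714 F [ 0.8  0.1 -1.6]
tool shift cm [-0.03 -0.03  0.16] turn [-0.    -0.001 -0.001]
```

```bash

python3 -m inch '[0,0,0.15,0,0,0,0,0,0,0,0,0]' >/dev/null
python3 rel.py 613 -217 14 0
python3 -m inch '[0,0,0,0,0,0,0,0,0,0,0,0,0,0,0,0,0,0,0,0,0,0,0,0,0,0,0,0,0,0]' 1
python3 -m inch '[0,0,-1,0,0,0,0,0,-2,0,0,0,0,0,-3,0,0,0,0,0,-3,0,0,0,0,0,-3,0,0,0]' 
python3 rel.py 473 327 110 0
```

```text
t 23.9 tcp [ 613.5 -217.3   14.2] psi -0.0 w 0.716 F [ 0.5  0.4 -1.7]
tool shift cm [-0.05 -0.03  0.02] turn [ 0.    -0.002 -0.001]
time_s: 24.32
tcp_pos: [0.6146, -0.2177, 0.0162]
tool_rot: [0.001, 1.0, -0.0, 0.003]
contact_force: [1.2, 0.0, 0.3]
width: 0.999
time_s: 24.73
tcp_pos: [0.6102, -0.216, 0.1338]
tool_rot: [-0.002, 1.0, -0.0, -0.005]
contact_force: [-0.3, 0.6, -0.3]
width: 0.999
t 24.73 tcp [ 610.2 -216.   133.8] psi -0.0 w 0.999 F [-0.3  0.6 -0.3]
tool shift cm [-13.73 -54.28   2.77] turn [-0.005  0.01  -0.001]
```

```bash

python3 -m inch '[-0.8,-3.2,0,0,0,0,-0.8,-3.2,0,0,0,0,-0.8,-3.2,0,0,0,0,-0.8,-3.2,0,0,0,0,-0.8,-3.2,0,0,0,0]' 0 >/dev/null
python3 -m inch '[-0.8,-3.2,0,0,0,0,-0.8,-3.2,0,0,0,0,-0.8,-3.2,0,0,0,0,-0.8,-3.2,0,0,0,0,-0.8,-3.2,0,0,0,0]' >/dev/null
python3 -m inch '[-0.8,-3.2,0,0,0,0,-0.8,-3.2,0,0,0,0,-0.8,-3.2,0,0,0,0,-0.8,-3.2,0,0,0,0,-0.8,-3.2,0,0,0,0]' >/dev/null
python3 rel.py 473 327 110 0
python3 - <<'E'
from h import *
c=arm.read_camera("top"); im=c["img"]; cv2.imwrite("pics/top6.png",cv2.resize(im[130:270,140:480],None,fx=2.3,fy=2.3))
cv2.imwrite("pics/top6j.png",cv2.resize(im[140:260,315:475],None,fx=5,fy=5,interpolation=cv2.INTER_CUBIC))
E
```

```text
t 25.98 tcp [492.8 277.7 160.3] psi -0.7 w 0.495 F [ 1.2 -0.7  0.9]
tool shift cm [-2.18 -4.91  4.96] turn [ 0.001 -0.029 -0.013]
```

View pics/top6j.png

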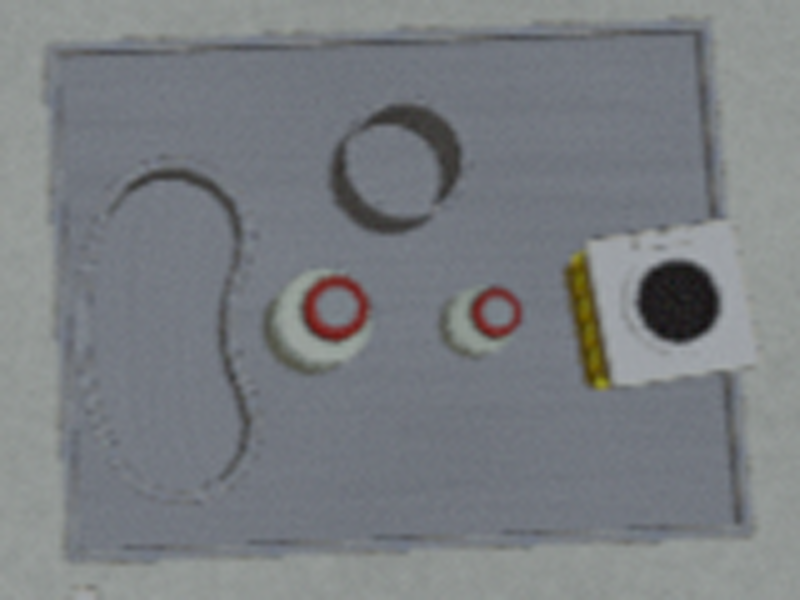

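View pics/top6.png

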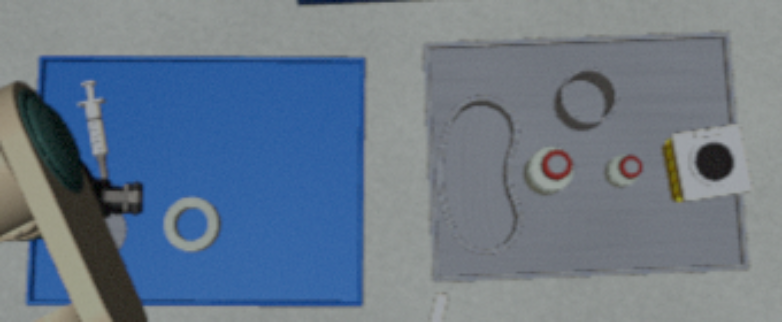

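```bash
python3 -m inch '[-2,-2.4,0,0,-0.029,-0.013,0,-2.4,1,0,0,0,0,0,2,0,0,0,0,0,0,0,0,0]' >/dev/null
python3 rel.py 473 327 60 0
python3 - <<'E'
from h import *
c=arm.read_camera("top")
B=lambda U,V:((U+.5)/5-.5+315,(V+.5)/5-.5+140)
for n,p,z in [("jar",(399,167),.058),("tall",(337,308),.101),("short",(497,312),.065)]: print(n,(plane(c,*B(*p),z)*1000).round())
c=arm.read_camera("side"); cv2.imwrite("pics/side6.png",cv2.resize(c["img"][60:220,230:430],None,fx=4,fy=3.75,interpolation=cv2.INTER_CUBIC))
cv2.imwrite("pics/side6b.png",cv2.resize(c["img"][200:400,160:390],None,fx=3,fy=3,interpolation=cv2.INTER_CUBIC))
E
```

```text
t 26.37 tcp [469.1 337.5 134.2] psi 0.6 w 0.503 F [-0.7 -0.6 -1.6]
tool shift cm [0.36 1.09 7.42] turn [-0.005 -0.004  0.011]
jar [ 611. -213.   58.]
tall [ 535. -173.  101.]
short [ 537. -258.   65.]
```

View pics/side6.png

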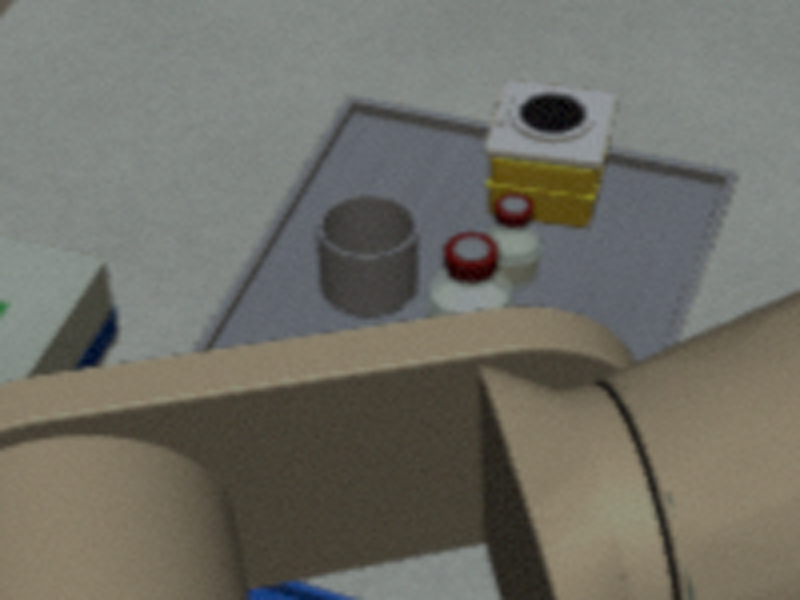

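View pics/side6b.png

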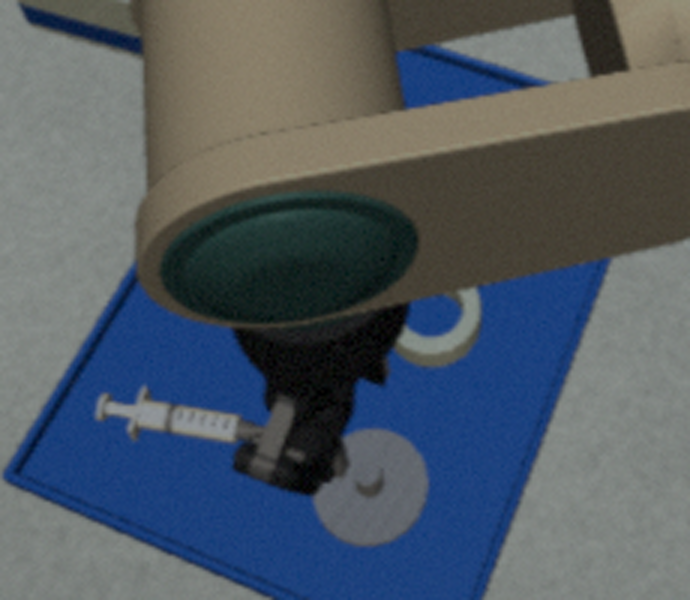

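```bash
python3 - <<'E'
from h import *
c=arm.read_camera("side"); t=arm.read_camera("top")
print((plane(c,321.6,121.8,.058)*1000).round(1))
# dark-inside/rim fit in top: dark pixels of jar
im=t["img"]; g=cv2.cvtColor(im,cv2.COLOR_BGR2GRAY); 
m=np.zeros_like(g); m[155:192,375:412]=(g[155:192,375:412]<88)
cnt=np.argwhere(m)[:,::-1].astype(np.float32)
(ctr,r)=cv2.minEnclosingCircle(cnt); print(len(cnt),ctr,r,(plane(t,*ctr,.058)*1000).round(1)); 
# predicted rims for the jar at 613,-217
for cx,cy in((613,-217),(611,-213)):
  q=[proj(t,(cx/1e3+.031*np.cos(a),cy/1e3+.031*np.sin(a),.058)) for a in np.linspace(0,6.28,60)]; q=np.array(q); print("rim px box top",q.min(0),q.max(0))
  q=np.array([proj(c,(cx/1e3+.031*np.cos(a),cy/1e3+.031*np.sin(a),.058)) for a in np.linspace(0,6.28,60)]); print("side",q.min(0),q.max(0))
print("data top box", cnt.min(0),cnt.max(0))
E
```

```text
[ 613.2 -213.9   58. ]
219 (393.5, 173.0) 13.463011741638184 [ 611.3 -210.6   58. ]
rim px box top [383.69289371 160.19657233] [408.41706962 184.54074453]
side [309.29604479 112.47358784] [335.02605395 129.88225972]
rim px box top [382.11528914 160.97943564] [406.84673053 185.33616081]
side [309.43129972 113.68188874] [335.22769946 131.18054965]
data top box [381. 161.] [406. 186.]
```

```bash
python3 -m inch '[0.4,1.1,1,-0.005,-0.004,0.011,0,0,2,0,0,0,0,0,2,0,0,0,0,0,0,0,0,0]' >/dev/null
python3 rel.py 473 327 15 0
```

```text
t 26.9 tcp [480.2 322.4  91.4] psi -0.5 w 0.503 F [-0.8 -0.7 -1.1]
tool shift cm [-0.83 -0.41  7.63] turn [-0.007 -0.013 -0.009]
```

```bash
python3 -m inch '[-0.8,-0.4,1,-0.007,-0.013,-0.009,0,0,1.5,0,0,0,0,0,1,0,0,0,0,0,0,0,0,0]' >/dev/null
python3 rel.py 473 327 15 0
```

```text
t 27.23 tcp [473.4 324.7  56.9] psi -0.2 w 0.497 F [ 0.2 -0.8 -0.3]
tool shift cm [-0.04 -0.23  4.19] turn [ 0.    -0.    -0.003]
```

```bash
python3 -m inch '[0,-0.2,1,0,0,-0.003,0,0,1,0,0,0,0,0,0,0,0,0]' >/dev/null
python3 rel.py 473 327 15 0
python3 - <<'E'
from h import *
c=arm.read_camera("side"); cv2.imwrite("pics/side7.png",cv2.resize(c["img"][280:400,160:340],None,fx=4.4,fy=4.4,interpolation=cv2.INTER_CUBIC))
E
```

```text
t 27.48 tcp [474.  327.3  36.8] psi 0.0 w 0.5 F [-0.   0.1 -0.6]
tool shift cm [-0.1   0.03  2.18] turn [-0.    -0.002  0.   ]
```

View pics/side7.png

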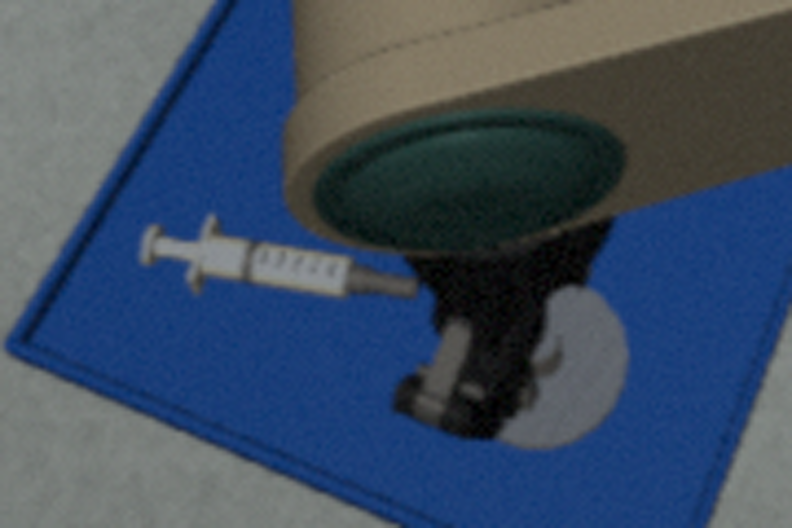

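```bash
python3 - <<'E'
from h import *
c=arm.read_camera("side")
for p in [(.473,.327,.034),(.473,.327,.012),(.474,.327+.025,.043),(.474,.327-.025,.043)]:
    u,v=proj(c,p); print(p,((u-160)*4.4),(v-280)*4.4)
E
```

```text
(0.473, 0.327, 0.034) 536.0109633866979 340.85575883960104
(0.473, 0.327, 0.012) 540.7668411208714 360.4551087844689
(0.474, 0.35200000000000004, 0.043) 503.340285545691 394.9378907131597
(0.474, 0.302, 0.043) 558.760148719403 270.7393151452494
```

```bash
python3 -m inch '[-0.1,0,1,0,-0.002,0,0,0,0.6,0,0,0,0,0,0.3,0,0,0,0,0,0,0,0,0]' >/dev/null
python3 rel.py 473 327 16 0
python3 -m inch '[0,0,0,0,0,0]' >/dev/null
python3 rel.py 473 327 16 0
```

```text
t 27.92 tcp [474.4 328.3  19.2] psi 0.0 w 0.501 F [-0.6 -0.3 -1.2]
tool shift cm [-0.14  0.13  0.32] turn [-0.003 -0.004  0.001]
t 28.0 tcp [474.4 328.2  19. ] psi 0.0 w 0.5 F [ 0.4 -0.5  0.5]
tool shift cm [-0.14  0.12  0.3 ] turn [-0.003 -0.004  0.001]
```

```bash
python3 -m inch '[-0.15,0.05,0.3,-0.003,-0.004,0.001,0,0,0,0,0,0]' >/dev/null
python3 rel.py 473 327 16 0
python3 -m inch '[0,0,0,0,0,0,0,0,0,0,0,0,0,0,0,0,0,0,0,0,0,0,0,0,0,0,0,0,0,0]' -1
python3 -m inch '[0,0,0,0,0,0,0,0,0,0,0,0]' 
python3 rel.py 473 327 16 0
```

```text
t 28.17 tcp [472.8 327.7  15.9] psi -0.0 w 0.497 F [-0.4 -0.4 -0.5]
tool shift cm [ 0.02  0.07 -0.01] turn [ 0.     0.001 -0.001]
time_s: 28.58
tcp_pos: [0.4732, 0.328, 0.0167]
tool_rot: [-0.0, 1.0, -0.0, 0.0]
contact_force: [-0.2, -0.6, -0.7]
width: 0.159
time_s: 28.75
tcp_pos: [0.4731, 0.3279, 0.0166]
tool_rot: [-0.0, 1.0, -0.0, 0.0]
contact_force: [0.9, 0.5, -1.1]
width: 0.16
t 28.75 tcp [473.1 327.9  16.6] psi -0.0 w 0.16 F [ 0.9  0.5 -1.1]
tool shift cm [-0.01  0.09  0.06] turn [-0.    -0.    -0.001]
```

```bash

python3 -m inch '[0,0,-1,0,0,0,0,0,-2,0,0,0,0,0,-3,0,0,0,0,0,-3,0,0,0,0,0,-2,0,0,0]' >/dev/null
python3 -m inch '[0.8,3,0,0,0,0,0.8,3,0,0,0,0,0.8,3,0,0,0,0,0.8,3,0,0,0,0,0.8,3,0,0,0,0]' 
python3 -m inch '[0.8,3,0,0,0,0,0.8,3,0,0,0,0,0.8,3,0,0,0,0,0.8,3,0,0,0,0,0.8,3,0,0,0,0]' >/dev/null
python3 rel.py 612.5 -216 120 0
```

```text
time_s: 29.58
tcp_pos: [0.5129, 0.178, 0.1394]
tool_rot: [-0.001, 1.0, 0.005, 0.002]
contact_force: [0.2, -0.3, -0.7]
width: 0.155
t 30.0 tcp [555.6  20.9 144.7] psi 0.6 w 0.157 F [ 0.7  0.2 -0.7]
tool shift cm [ 5.41 23.75  2.45] turn [-0.003 -0.01   0.011]
```

```bash

python3 -m inch '[0.7,3,0,-0.003,-0.01,0.011,0.7,3,0,0,0,0,0.7,3,0,0,0,0,0.7,3,0,0,0,0,0.7,3,0,0,0,0]' >/dev/null
python3 -m inch '[0.7,3,0,0,0,0,0.7,2.5,0,0,0,0,0,1,0,0,0,0,0,0,0,0,0,0]' >/dev/null
python3 rel.py 612.5 -216 110 0
```

```text
t 30.75 tcp [ 605.7 -211.7  152.6] psi -0.4 w 0.16 F [-0.1  0.3 -0.6]
tool shift cm [0.66 0.41 4.26] turn [ 0.003 -0.006 -0.008]
```

```bash

python3 -m inch '[0.7,0.4,1,0.003,-0.006,-0.008,0,0,2,0,0,0,0,0,1.5,0,0,0,0,0,0,0,0,0]' >/dev/null
python3 rel.py 612.5 -216 85 0
python3 -m inch '[0,0,0,0,0,0]' >/dev/null
python3 rel.py 612.5 -216 85 0
```

```text
t 31.08 tcp [ 613.5 -213.2  109.8] psi 0.1 w 0.157 F [-0.9  0.7 -1.2]
tool shift cm [-0.11  0.29  2.48] turn [-0.    -0.004  0.001]
t 31.17 tcp [ 613.4 -211.9  110.2] psi 0.1 w 0.161 F [ 0.2 -0.  -0.5]
tool shift cm [-0.1   0.42  2.52] turn [-0.001 -0.003  0.003]
```

```bash

python3 -m inch '[-0.1,0.4,1,-0.001,-0.003,0.003,0,0,1,0,0,0,0,0,0,0,0,0]' >/dev/null
python3 rel.py 612.5 -216 85 0
python3 - <<'E'
from h import *
c=arm.read_camera("side"); cv2.imwrite("pics/side8.png",cv2.resize(c["img"][60:220,230:430],None,fx=4,fy=3.75,interpolation=cv2.INTER_CUBIC))
c=arm.read_camera("top"); cv2.imwrite("pics/top8.png",cv2.resize(c["img"][140:260,315:475],None,fx=5,fy=5,interpolation=cv2.INTER_CUBIC))
E
```

```text
t 31.42 tcp [ 613.3 -214.3   91.7] psi 0.1 w 0.163 F [-0.6  0.1 -1.6]
tool shift cm [-0.08  0.17  0.67] turn [ 0.001 -0.003  0.002]
```

View pics/side8.png

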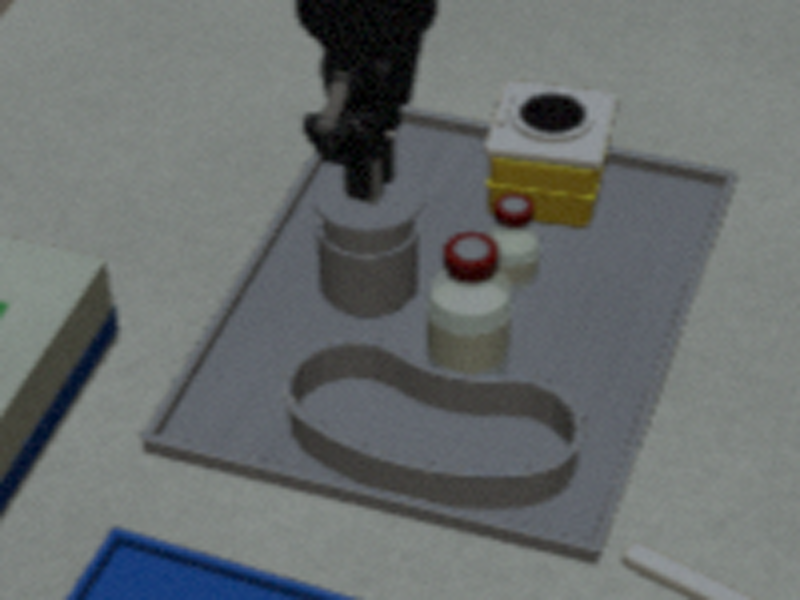

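View pics/top8.png

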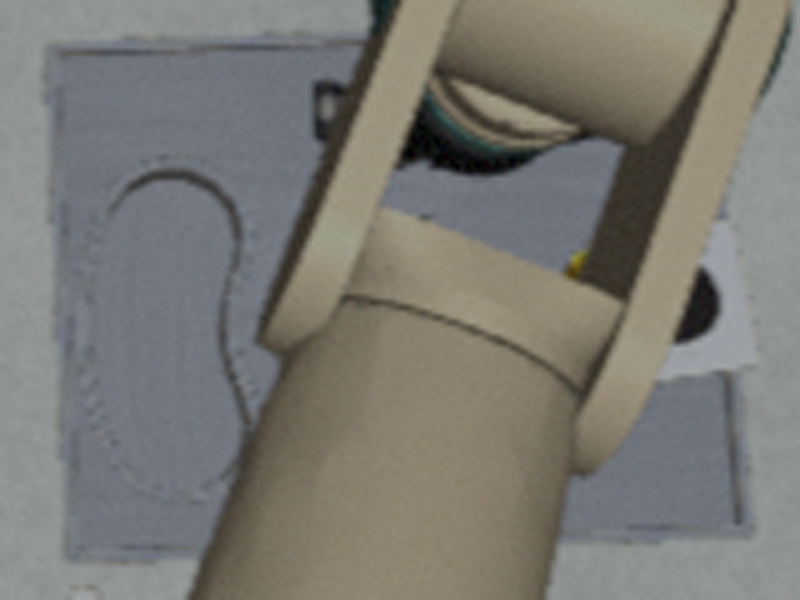

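```bash
python3 - <<'E'
from h import *
c=arm.read_camera("side")
def box(x,y,z,r):
    q=np.array([proj(c,(x+r*np.cos(a),y+r*np.sin(a),z)) for a in np.linspace(0,6.28,90)]); q=(q-[230,60]+.5)*[4,3.75]-.5
    return q.min(0).round(1),q.max(0).round(1)
print("lid",box(.6133,-.2143,.083,.033),box(.6133,-.2143,.087,.033)); 
for y in(-.213,-.216,-.219):print("jar",box(.6125,y,.058,.031), "base",box(.6125,y,.003,.031))
E
```

```text
lid (array([311.5, 168.7]), array([423.2, 238.5])) (array([311.2, 163.8]), array([423.3, 233.6]))
jar (array([316.9, 202.1]), array([420.1, 267.7])) base (array([320.2, 264.3]), array([419.5, 329.6]))
jar (array([318.8, 199.3]), array([421.8, 264.6])) base (array([322. , 261.5]), array([421.1, 326.5]))
jar (array([320.7, 196.4]), array([423.5, 261.6])) base (array([323.9, 258.7]), array([422.8, 323.5]))
```

```bash
python3 - <<'E'
from h import *
c=arm.read_camera("side"); cv2.imwrite("pics/side9.png",cv2.resize(c["img"][95:150,295:350],None,fx=10.9,fy=10.9,interpolation=cv2.INTER_CUBIC))
E
```

```text
(no output)
```

View pics/side9.png

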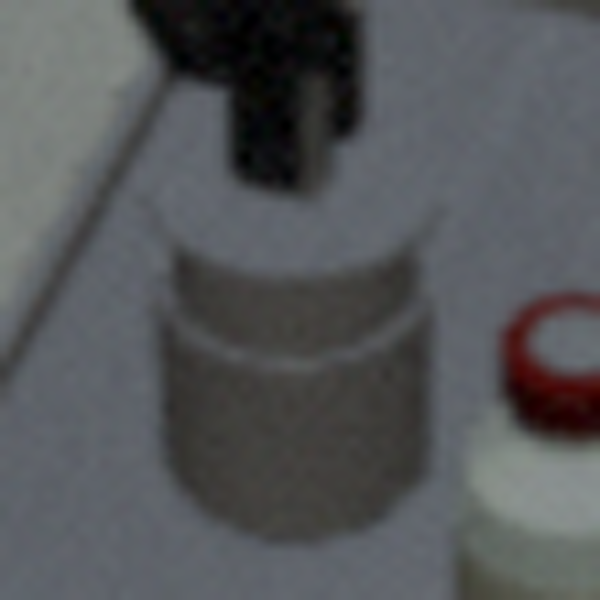

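Side crop: the lid disc centre sits at about column 297 and the jar rim at 296, with front edges at rows 275 and 365. Allowing for the height difference, the lid is within about 2 mm of the jar axis. I trim to (614, -216) mm and lower.

```bash

python3 -m inch '[0.1,0.17,0.5,0.001,-0.003,0.002,0,0,0.3,0,0,0,0,0,0,0,0,0]' >/dev/null
python3 rel.py 614 -216 67 0
python3 -m inch '[0,0,0.3,0,0,0,0,0,0,0,0,0]' >/dev/null
python3 rel.py 614 -216 67 0
```

```text
t 31.87 tcp [ 616.  -217.3   87. ] psi -0.1 w 0.157 F [-1.   0.6 -0.3]
tool shift cm [-0.21 -0.13  2.  ] turn [ 0.003 -0.005 -0.001]
t 32.03 tcp [ 616.  -217.4   83.5] psi -0.1 w 0.157 F [ 0.3 -0.2 -0.9]
tool shift cm [-0.21 -0.15  1.65] turn [ 0.002 -0.005 -0.001]
```

```bash

python3 -m inch '[-0.2,-0.15,0.5,0.002,-0.005,-0.001,0,0,0,0,0,0]' >/dev/null
python3 rel.py 614 -216 67 0
python3 -m inch '[-0.05,0,0.2,0,-0.002,0,0,0,0,0,0,0]' >/dev/null
python3 rel.py 614 -216 67 0
```

```text
t 32.2 tcp [ 613.8 -215.9   78. ] psi -0.0 w 0.159 F [ 0.1 -0.1 -0.2]
tool shift cm [0.02 0.01 1.1 ] turn [ 0.  0. -0.]
t 32.37 tcp [ 613.1 -215.7   75.5] psi -0.0 w 0.158 F [-0.7 -0.7 -1.3]
tool shift cm [0.09 0.03 0.85] turn [-0.     0.003 -0.   ]
```

```bash

python3 -m inch '[0.08,0.03,0.3,0,0.003,0,0,0,0,0,0,0]' >/dev/null
python3 rel.py 614 -216 67 0
python3 - <<'E'
from h import *
c=arm.read_camera("side"); cv2.imwrite("pics/side10.png",cv2.resize(c["img"][95:150,295:350],None,fx=10.9,fy=10.9,interpolation=cv2.INTER_CUBIC))
E
python3 -m inch '[0,0,0.3,0,0,0,0,0,0,0,0,0]' >/dev/null
python3 rel.py 614 -216 67 0
```

```text
t 32.53 tcp [ 614.  -216.    72.2] psi -0.0 w 0.158 F [ 0.  -0.7 -2.2]
tool shift cm [0.   0.   0.52] turn [-0. -0. -0.]
t 32.75 tcp [ 614.3 -216.1   69.7] psi -0.0 w 0.154 F [-0.2  0.1 -2.1]
tool shift cm [-0.03 -0.02  0.27] turn [ 0.    -0.001 -0.   ]
```

View pics/side10.png

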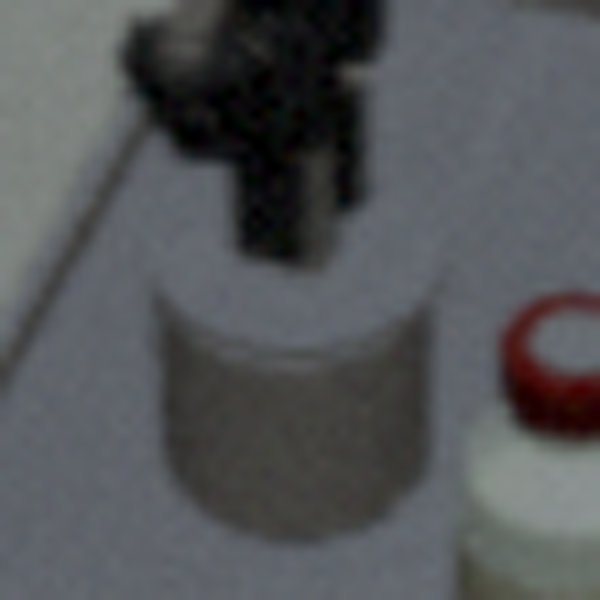

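No contact force at 69.7 mm, so the plug is already entering. The lid is centred on the jar in the crop (columns 155–440 over 160–433). I lower it the rest of the way.

```bash

python3 -m inch '[0,0,0.2,0,0,0,0,0,0,0,0,0]' >/dev/null
python3 rel.py 614 -216 67 0
python3 -m inch '[0,0,0.1,0,0,0,0,0,0,0,0,0]' >/dev/null
python3 rel.py 614 -216 67 0
```

```text
t 32.92 tcp [ 614.3 -216.2   67.6] psi -0.0 w 0.159 F [-0.8 -1.1 -0. ]
tool shift cm [-0.03 -0.02  0.06] turn [ 0.    -0.001 -0.   ]
t 33.08 tcp [ 614.5 -216.2   66.7] psi -0.0 w 0.156 F [-0.1 -0.6 -1.1]
tool shift cm [-0.05 -0.02 -0.03] turn [ 0.001 -0.002 -0.   ]
```

Seated height reached; I release with a modest opening and retreat upwards.

```bash

python3 -m inch '[0,0,0,0,0,0,0,0,0,0,0,0,0,0,0,0,0,0,0,0,0,0,0,0]' -0.1
python3 -m inch '[0,0,-1,0,0,0,0,0,-2,0,0,0,0,0,-3,0,0,0,0,0,-2,0,0,0,0,0,0,0,0,0]' >/dev/null
python3 rel.py 587 331 130 12
python3 - <<'E'
from h import *
c=arm.read_camera("side"); cv2.imwrite("pics/side11.png",cv2.resize(c["img"][95:150,295:350],None,fx=10.9,fy=10.9,interpolation=cv2.INTER_CUBIC))
E
```

```text
time_s: 33.42
tcp_pos: [0.6147, -0.2163, 0.0672]
tool_rot: [0.0, 1.0, -0.0, 0.001]
contact_force: [0.2, 0.0, -0.5]
width: 0.45
t 33.83 tcp [ 613.6 -215.9  151.3] psi -0.0 w 0.453 F [ 0.5  0.2 -0.1]
tool shift cm [ -2.67 -54.69   2.14] turn [-0.    0.   -0.21]
```

View pics/side11.png

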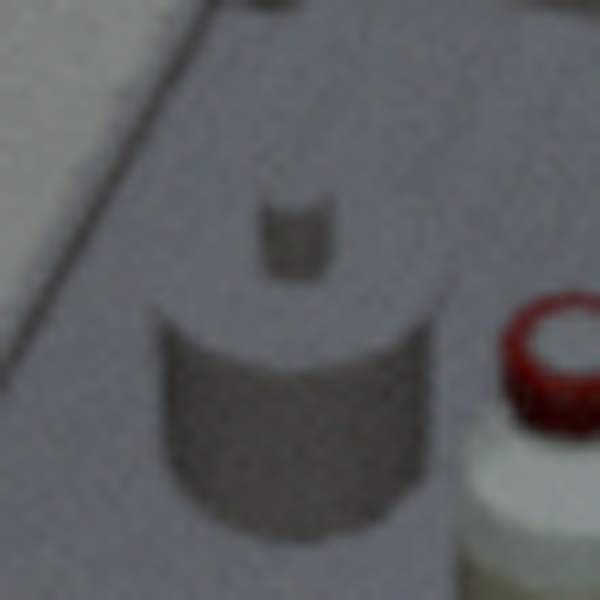

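The lid sits level and centred, with its knob at (296,240) and the jar spanning 160–433. Next, the syringe.

```bash

python3 -m inch '[0,-3.2,0,0,0,0,0,-3.2,0,0,0,0,0,-3.2,0,0,0,0,0,-3.2,0,0,0,0,0,-3.2,0,0,0,0]' >/dev/null
python3 -m inch '[0,-3.2,0,0,0,0,0,-3.2,0,0,0,0,0,-3.2,0,0,0,0,0,-3.2,0,0,0,0,0,-3.2,0,0,0,0]' >/dev/null
python3 -m inch '[-0.6,-3.2,0,0,0,0,-0.6,-3.2,0,0,0,0,-0.6,-3.2,0,0,0,0,-0.6,-3.2,0,0,0,0,-0.6,-3.2,0,0,0,0]' >/dev/null
python3 rel.py 587 331 130 12
```

```text
t 35.13 tcp [576.9 278.2 130.8] psi -0.7 w 0.453 F [0.1 0.  0.3]
tool shift cm [ 0.95 -5.29  0.04] turn [ 0.001  0.025 -0.222]
```

```bash

python3 -m inch '[0.5,-2.6,0,0,0.025,-0.11,0.4,-2.7,0,0,0,-0.11,0,0,0,0,0,0,0,0,0,0,0,0]' >/dev/null
python3 rel.py 588.5 331.5 100 12
python3 - <<'E'
from h import *
c=arm.read_camera("top"); cv2.imwrite("pics/top12.png",cv2.resize(c["img"][140:260,145:305],None,fx=5,fy=5,interpolation=cv2.INTER_CUBIC))
E
```

```text
t 35.47 tcp [578.4 340.5 124.1] psi 12.9 w 0.446 F [-0.3 -0.1  0.6]
tool shift cm [0.8 1.1 2.4] turn [0.003 0.008 0.016]
```

```bash

python3 -m inch '[0.8,1.1,1,0.003,0.008,0.016,0,0,1.5,0,0,0,0,0,1.5,0,0,0,0,0,0,0,0,0]' >/dev/null
python3 rel.py 588.5 331.5 4 12
```

```text
t 35.85 tcp [591.  325.1  79.7] psi 11.3 w 0.449 F [-0.7 -0.7 -2. ]
tool shift cm [-0.12 -0.67  7.57] turn [ 0.    -0.    -0.011]
```

View pics/top12.png

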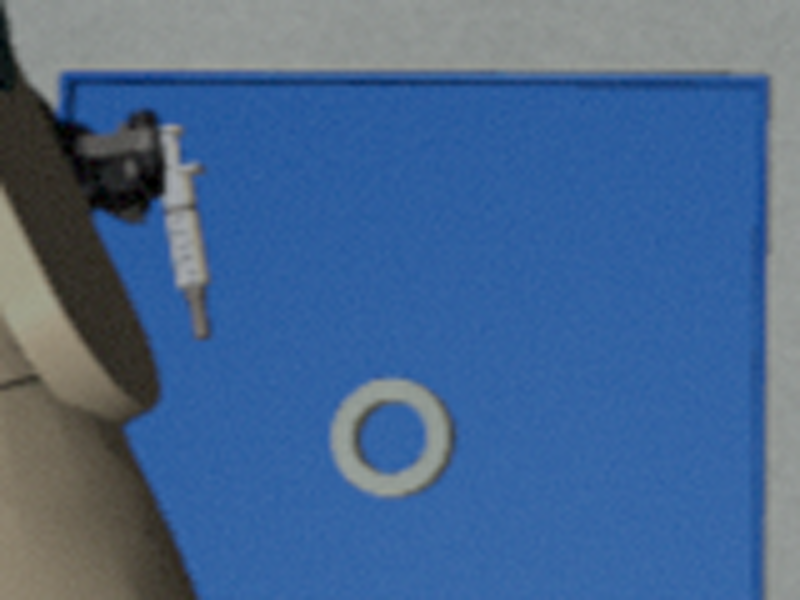

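The syringe lies as before and the tape is untouched at (392,437). I correct sideways and descend.

```bash

python3 -m inch '[-0.1,-0.7,1,0,0,-0.011,0,0,1.5,0,0,0,0,0,1,0,0,0,0,0,0,0,0,0]' >/dev/null
python3 rel.py 588.5 331.5 6 12
python3 -m inch '[0,0,0,0,0,0]' >/dev/null
python3 rel.py 588.5 331.5 6 12
```

```text
t 36.18 tcp [590.6 327.8  42.1] psi 11.6 w 0.455 F [-0.2 -0.4 -1.2]
tool shift cm [-0.13 -0.41  3.61] turn [ 0.001 -0.001 -0.008]
t 36.27 tcp [590.7 327.5  41.9] psi 11.5 w 0.449 F [ 0.2 -0.4  0.4]
tool shift cm [-0.13 -0.44  3.59] turn [ 0.001 -0.    -0.008]
```

```bash

python3 -m inch '[-0.1,-0.5,1,0,0,-0.008,0,0,1,0,0,0,0,0,0,0,0,0]' >/dev/null
python3 rel.py 588.5 331.5 6 12
python3 -m inch '[0,0,0.4,0,0,0,0,0,0.3,0,0,0,0,0,0,0,0,0]' >/dev/null
python3 rel.py 588.5 331.5 6 12
python3 - <<'E'
from h import *
c=arm.read_camera("side"); cv2.imwrite("pics/side13.png",cv2.resize(c["img"][280:400,160:340],None,fx=4.4,fy=4.4,interpolation=cv2.INTER_CUBIC))
E
```

```text
t 36.52 tcp [589.5 333.   22.1] psi 12.0 w 0.449 F [-0.3 -0.2 -0.7]
tool shift cm [-0.13  0.12  1.61] turn [-0.    -0.003  0.   ]
t 36.77 tcp [589.5 333.5  14.5] psi 12.1 w 0.452 F [-0.1 -0.2  0.3]
tool shift cm [-0.14  0.18  0.85] turn [-0.    -0.004  0.001]
```

View pics/side13.png

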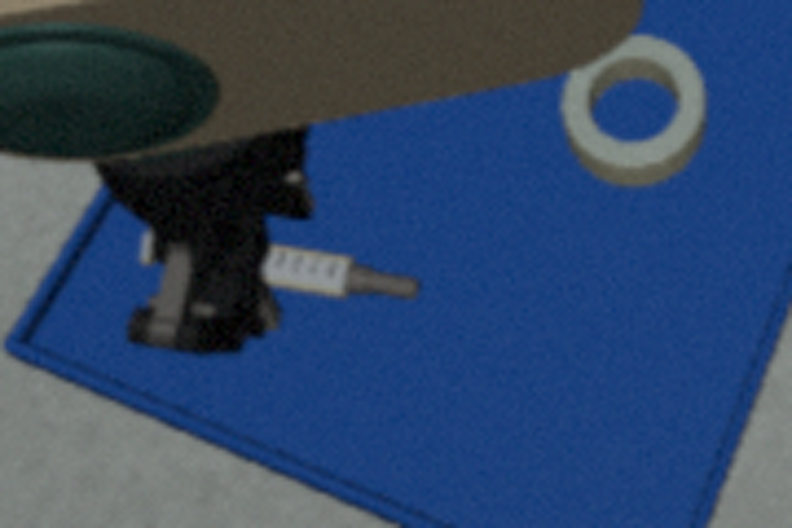

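```bash
python3 - <<'E'
from h import *
c=arm.read_camera("side")
f=lambda p:(round((proj(c,p)[0]-160)*4.4),round((proj(c,p)[1]-280)*4.4))
a=np.radians(12); ax=np.array([np.cos(a),np.sin(a),0]); j=np.array([np.sin(a),-np.cos(a),0])
s=np.array([.589,.3317,.011])
print("centre",f(s),"flange",f(s+.03*ax),"barrel end",f(s-.03*ax),"cap",f(s-.058*ax),"plunger",f(s+.054*ax))
t=np.array([.5895,.3335,.0145+.006])
for k in(-.011,.011): print("near tip",f(t-.019*j+k*ax),"far",f(t+.019*j+k*ax))
E
```

```text
centre (273, 268) flange (202, 257) barrel end (345, 279) cap (413, 290) plunger (145, 248)
near tip (278, 314) far (306, 221)
near tip (224, 305) far (253, 213)
```

```bash

python3 -m inch '[-0.1,0.15,0.5,0,-0.004,0,0,0,0.2,0,0,0,0,0,0,0,0,0]' >/dev/null
python3 rel.py 588.5 331.5 6 12
python3 -m inch '[0,0,0,0,0,0,0,0,0,0,0,0,0,0,0,0,0,0,0,0,0,0,0,0,0,0,0,0,0,0]' -1
python3 -m inch '[0,0,0,0,0,0,0,0,0,0,0,0]'
python3 rel.py 588.5 331.5 6 12
```

```text
t 37.12 tcp [589.6 331.9   8.6] psi 12.1 w 0.449 F [0.6 0.1 0.1]
tool shift cm [-0.12  0.02  0.26] turn [-0.001 -0.002  0.001]
time_s: 37.53
tcp_pos: [0.5899, 0.3319, 0.0091]
tool_rot: [-0.001, 0.994, 0.105, 0.001]
contact_force: [0.4, -0.0, 0.5]
width: 0.152
time_s: 37.7
tcp_pos: [0.5898, 0.3319, 0.009]
tool_rot: [-0.001, 0.994, 0.105, 0.001]
contact_force: [-0.4, -0.9, -0.6]
width: 0.154
t 37.7 tcp [589.8 331.9   9. ] psi 12.0 w 0.154 F [-0.4 -0.9 -0.6]
tool shift cm [-0.14  0.01  0.3 ] turn [-0.001 -0.003  0.001]
```

The tips close right at barrel mid-height, which is marginal, so I reopen, go 4 mm lower and grip again.

```bash

python3 -m inch '[0,0,0,0,0,0,0,0,0,0,0,0,0,0,0,0,0,0]' -0.3 >/dev/null
python3 -m inch '[-0.1,0,0.3,0,-0.003,0,0,0,0.2,0,0,0,0,0,0,0,0,0]' >/dev/null
python3 rel.py 588.5 331.5 5 12
```

```text
t 38.2 tcp [588.8 331.7   3.6] psi 12.0 w 0.352 F [-1.1 -0.1 -0.4]
tool shift cm [-0.04  0.02 -0.14] turn [-0.001  0.     0.001]
```

```bash

python3 -m inch '[0,0,0,0,0,0,0,0,0,0,0,0,0,0,0,0,0,0,0,0,0,0,0,0,0,0,0,0,0,0]' -1 >/dev/null
python3 rel.py 588.5 331.5 5 12
python3 -m inch '[0,0,-1,0,0,0,0,0,-2,0,0,0,0,0,-2,0,0,0,0,0,-2,0,0,0,0,0,-2,0,0,0]' >/dev/null
python3 rel.py 531 -92 80 2
```

```text
t 38.62 tcp [588.9 331.7   3.6] psi 12.0 w 0.157 F [ 0.7 -0.5  0.2]
tool shift cm [-0.04  0.01 -0.14] turn [-0.001  0.     0.001]
t 39.03 tcp [585.8 330.1  92. ] psi 12.0 w 0.161 F [-0.2 -0.4  0.1]
tool shift cm [-14.15  40.14   1.45] turn [0.003 0.012 0.175]
```

```bash

python3 -m inch '[-0.5,2,0,0,0.01,0.09,-0.5,2.5,0,0,0,0.085,-0.4,3,0,0,0,0,-0.4,3,0,0,0,0,-0.4,3,0,0,0,0]' >/dev/null
python3 -m inch '[-0.4,3,0,0,0,0,-0.4,3,0,0,0,0,-0.4,3,0,0,0,0,-0.4,3,0,0,0,0,-0.4,3,0,0,0,0]' >/dev/null
python3 rel.py 531 -90 100 2
```

```text
t 39.87 tcp [560.5  39.7 108.2] psi 2.1 w 0.16 F [0.8 0.  0.5]
tool shift cm [-3.44 12.86  0.68] turn [-0.006 -0.02   0.002]
```

```bash

python3 -m inch '[-0.8,2.8,0,-0.006,-0.02,0,-0.8,2.8,0,0,0,0,-0.8,2.8,0,0,0,0,-0.6,2.8,0,0,0,0,0,0,0,0,0,0]' >/dev/null
python3 -m inch '[0,0,0,0,0,0]' >/dev/null
python3 rel.py 531 -90 100 2
python3 - <<'E'
from h import *
c=arm.read_camera("side"); cv2.imwrite("pics/side14.png",cv2.resize(c["img"][60:220,230:430],None,fx=4,fy=3.75,interpolation=cv2.INTER_CUBIC))
c=arm.read_camera("top"); cv2.imwrite("pics/top14.png",cv2.resize(c["img"][140:260,315:475],None,fx=5,fy=5,interpolation=cv2.INTER_CUBIC))
E
```

```text
t 40.37 tcp [532.6 -84.5 113.9] psi 1.7 w 0.16 F [ 0.6 -0.3 -0.2]
tool shift cm [-0.18  0.54  1.39] turn [ 0.003 -0.006 -0.005]
```

View pics/side14.png

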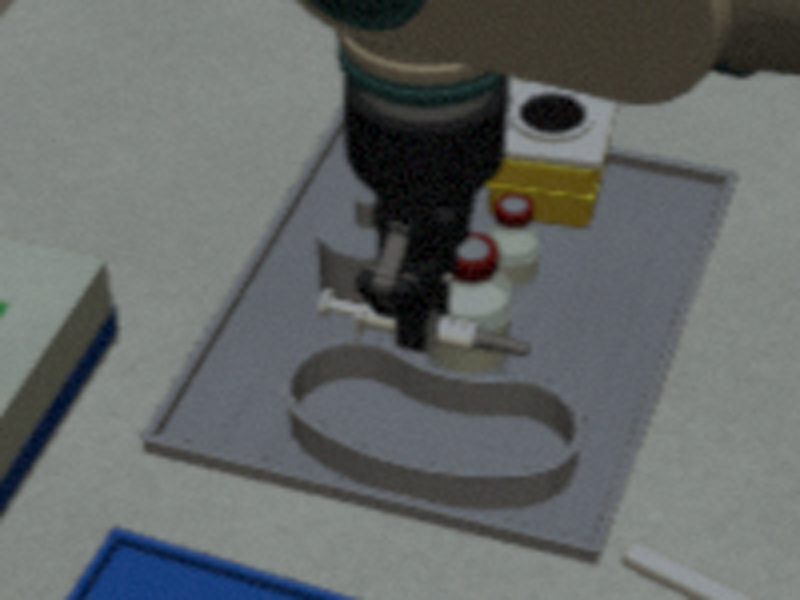

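View pics/top14.png

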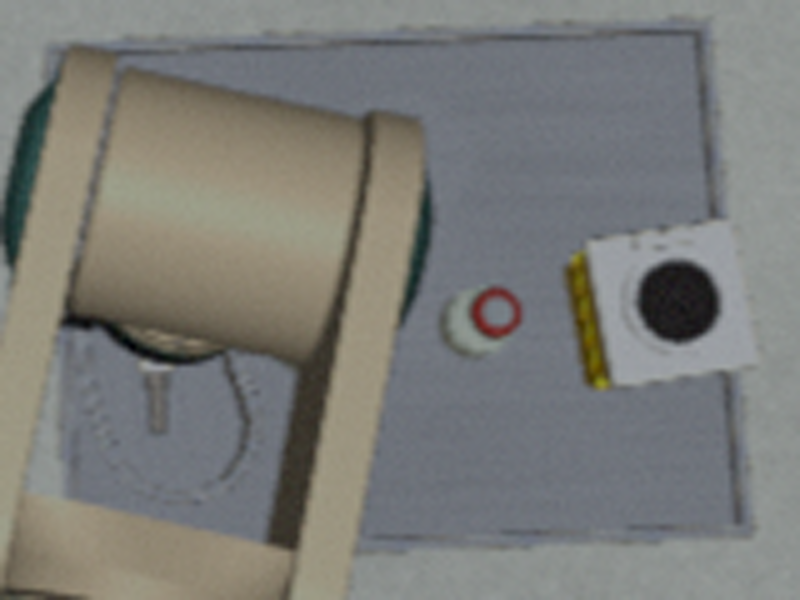

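The syringe is held level and parallel to the dish (cap tip at (527,348) in the side crop), just above it. I descend in stages.

```bash

python3 -m inch '[-0.2,0.5,1,0.003,-0.006,-0.005,0,0,1.5,0,0,0,0,0,1,0,0,0,0,0,0,0,0,0]' >/dev/null
python3 rel.py 531 -90 7 2
python3 -m inch '[0,0,1,0,0,0,0,0,0,0,0,0]' >/dev/null
python3 rel.py 531 -90 7 2
```

```text
t 40.8 tcp [532.  -85.8  77. ] psi 2.5 w 0.157 F [-0.8  0.  -0.7]
tool shift cm [-0.12  0.42  7.  ] turn [-0.    -0.     0.008]
t 40.97 tcp [531.6 -84.7  65.2] psi 2.6 w 0.162 F [-0.8 -0.4 -0.1]
tool shift cm [-0.07  0.53  5.82] turn [-0.001  0.002  0.01 ]
```

```bash

python3 -m inch '[-0.1,0.5,1,0,0,0.01,0,0,1,0,0,0,0,0,0,0,0,0]' >/dev/null
python3 rel.py 531 -90 7 2
python3 -m inch '[0,0,0.8,0,0,0,0,0,0,0,0,0]' >/dev/null
python3 rel.py 531 -90 7 2
```

```text
t 41.22 tcp [531.2 -89.8  43.7] psi 2.0 w 0.159 F [-0.1 -0.9  0.1]
tool shift cm [-0.02  0.02  3.67] turn [-0.001  0.001  0.   ]
t 41.38 tcp [530.9 -90.   34.4] psi 2.0 w 0.16 F [ 0.  -0.5 -1.6]
tool shift cm [0.02 0.01 2.73] turn [-0.001  0.002 -0.   ]
```

```bash

python3 -m inch '[0,0,1,0,0.002,0,0,0,0.7,0,0,0,0,0,0,0,0,0]' >/dev/null
python3 rel.py 531 -90 7 2
python3 - <<'E'
from h import *
c=arm.read_camera("side"); cv2.imwrite("pics/side15.png",cv2.resize(c["img"][60:220,230:430],None,fx=4,fy=3.75,interpolation=cv2.INTER_CUBIC))
E
```

```text
t 41.63 tcp [531.3 -90.1  16.1] psi 2.0 w 0.161 F [-0.7  0.2 -0.1]
tool shift cm [-0.03 -0.01  0.91] turn [-0.001 -0.002 -0.   ]
```

View pics/side15.png

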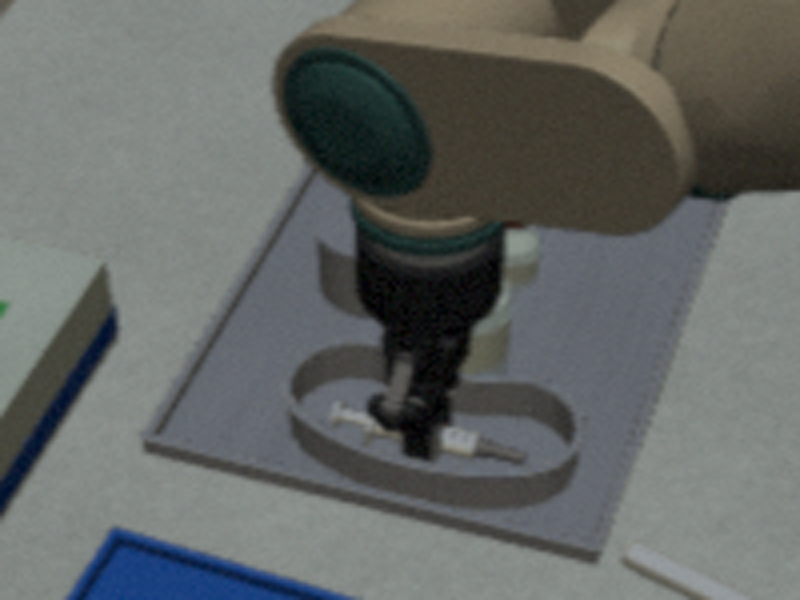

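The syringe hangs inside the dish, lengthwise, from (335,410) to (525,457), and the fingers are clear of the walls.

```bash

python3 -m inch '[0,0,0.5,0,-0.002,0,0,0,0.2,0,0,0,0,0,0,0,0,0]' >/dev/null
python3 rel.py 531 -90 7 2
python3 -m inch '[0,0,0.1,0,0,0,0,0,0,0,0,0]' >/dev/null
python3 rel.py 531 -90 7 2
```

```text
t 41.93 tcp [531.8 -90.1   9.4] psi 2.0 w 0.156 F [-0.3 -0.6 -0.6]
tool shift cm [-0.08 -0.02  0.24] turn [-0.    -0.001 -0.   ]
t 42.1 tcp [532.  -90.2   8.5] psi 2.0 w 0.164 F [ 0.2 -0.2 -0.2]
tool shift cm [-0.1  -0.02  0.15] turn [-0.    -0.001 -0.   ]
```

```bash

python3 -m inch '[0,0,0.1,0,0,0,0,0,0,0,0,0]' >/dev/null
python3 rel.py 531 -90 7 2
python3 -m inch '[0,0,0,0,0,0,0,0,0,0,0,0,0,0,0,0,0,0]' -0.4
python3 -m inch '[0,0,-0.7,0,0,0,0,0,-1.5,0,0,0,0,0,-2,0,0,0,0,0,-3,0,0,0,0,0,-3,0,0,0]' 
python3 -m inch '[0,0,-2,0,0,0,0,0,-2,0,0,0,0,0,0,0,0,0]' 
python3 rel.py 430 150 200 2
```

```text
t 42.27 tcp [532.3 -90.2   7.8] psi 2.0 w 0.161 F [ 1.5 -0.1 -0.1]
tool shift cm [-0.13 -0.03  0.08] turn [-0.    -0.002 -0.   ]
time_s: 42.52
tcp_pos: [0.5326, -0.0903, 0.0082]
tool_rot: [0.0, 1.0, 0.017, 0.001]
contact_force: [0.0, -0.2, -0.7]
width: 0.302
time_s: 42.93
tcp_pos: [0.528, -0.0893, 0.1079]
tool_rot: [-0.002, 1.0, 0.017, -0.006]
contact_force: [0.4, -0.2, 0.1]
width: 0.299
time_s: 43.18
tcp_pos: [0.531, -0.09, 0.1592]
tool_rot: [-0.0, 1.0, 0.017, 0.0]
contact_force: [0.2, -0.0, 1.7]
width: 0.304
t 43.18 tcp [531.  -90.  159.2] psi 2.0 w 0.304 F [ 0.2 -0.   1.7]
tool shift cm [ -9.26 -24.34  -4.08] turn [-0.    -0.001 -0.   ]
```

Released. I move the arm aside for a clear final look.

```bash

python3 -m inch '[-1,-3,-1,0,0,0,-1,-3,-1,0,0,0,-1,-3,-1,0,0,0,-1,-3,-1,0,0,0,-1,-3,-1,0,0,0]' >/dev/null
python3 -m inch '[-1,-3,0,0,0,0,-1,-3,0,0,0,0,-1,-3,0,0,0,0,-1,-3,0,0,0,0,0,0,0,0,0,0]' >/dev/null
python3 -m inch '[0,0,0,0,0,0,0,0,0,0,0,0]'
python3 - <<'E'
from h import *
c=arm.read_camera("side"); cv2.imwrite("pics/side16.png",cv2.resize(c["img"][60:220,230:430],None,fx=4,fy=3.75,interpolation=cv2.INTER_CUBIC))
c=arm.read_camera("top"); cv2.imwrite("pics/top16.png",cv2.resize(c["img"][140:260,315:475],None,fx=5,fy=5,interpolation=cv2.INTER_CUBIC))
E
```

```text
time_s: 44.18
tcp_pos: [0.4258, 0.1875, 0.2122]
tool_rot: [-0.001, 1.0, 0.016, 0.003]
contact_force: [0.2, -0.3, -0.6]
width: 0.298
```

View pics/side16.png

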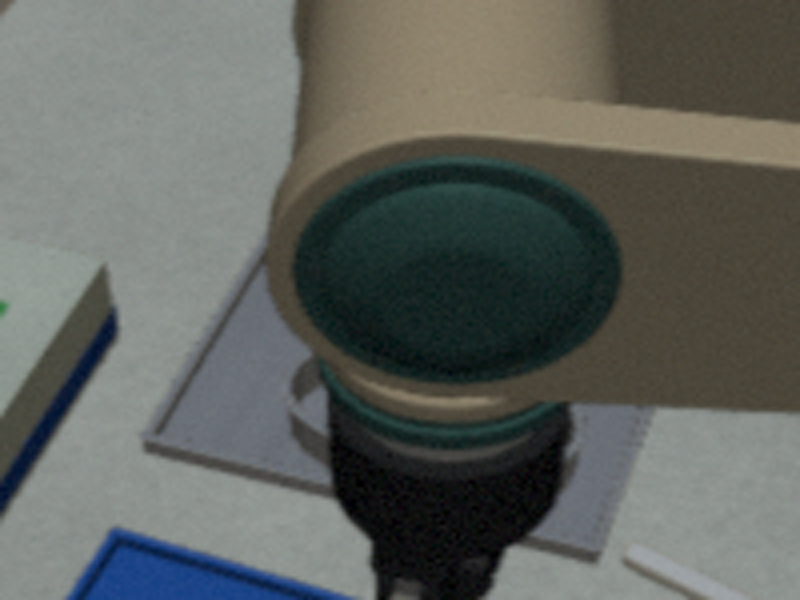

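View pics/top16.png

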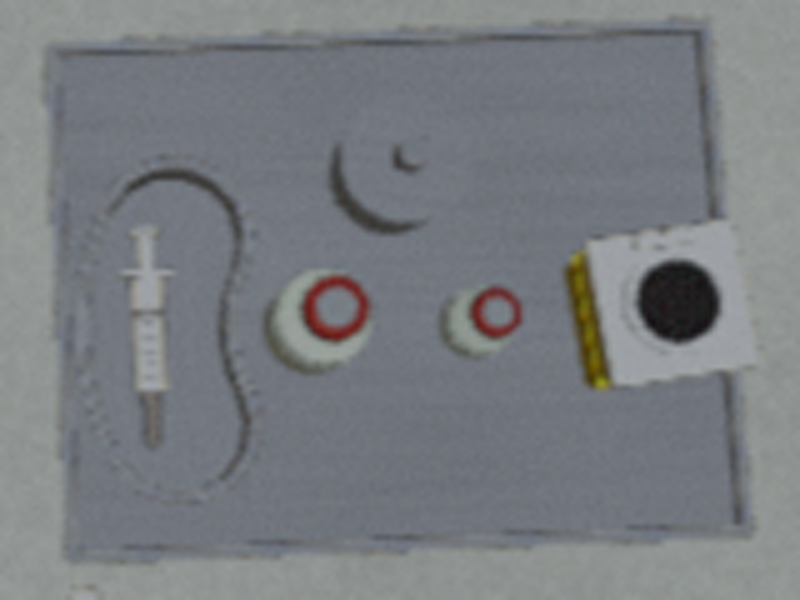

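Top crop: the syringe lies lengthwise in the dish, from (145,230) to (152,448). The bottle caps are at (337,308) and (497,312), the lidded jar is behind the gap at about (400,165), and dish and tub are where they started. One last numeric check, then I hand in.

```bash
python3 - <<'E'
from h import *
c=arm.read_camera("top")
B=lambda U,V:((U+.5)/5-.5+315,(V+.5)/5-.5+140)
P=lambda p,z:plane(c,*B(*p),z)[:2]*1000
d=np.array([531,-91]);tub=np.array([540,-341]);o=np.array([556,-217])
t=P((337,308),.101);s=P((497,312),.065);a,b=P((145,230),.014),P((152,448),.014);sy=a+(b-a)*54/112;j=np.array([614,-216])
n=np.linalg.norm
print("tall-dish",n(t-d),"short-tub",n(s-tub),"tall-short",n(t-s),"jar-t",n(j-t),"jar-s",n(j-s),"syr off dish",sy-d,"angle",np.degrees(np.arctan2(*(a-b)[::-1])))
R=np.array([[1,.036],[-.036,1]]); print("tray coords",R@(t-o),R@(s-o),R@(j-o))
print(arm.sign_off())
E
```

```text
tall-dish 82.01688297964218 short-tub 83.22480957348726 tall-short 84.93202979390146 jar-t 89.95258410295536 jar-s 87.41160823407722 syr off dish [1.13389102 1.41706627] angle 1.1530482782512854
tray coords [-19.37738173  44.83718109] [-20.22762201 -40.14561368] [58.036 -1.088]
the job is handed in; nothing more can be done
None
```

The tray is laid up as asked and I handed the job in at about 44 s of the 128 s allowed. No verdict was reported.

- **Bottles:** Both stand upright in one row. The centre distances measure 82 mm from dish to tall bottle, 85 mm between the bottles, and 83 mm from short bottle to tub. The row lies within 1 mm of a line about 20 mm in front of the tray's middle.
- **Jar and lid:** The jar stands about 58 mm behind the tray's middle and 1 mm to the side. That leaves 35 to 39 mm clear of each bottle. In the side view after release the lid sat level and centred.
- **Syringe:** It lies lengthwise in the dish, about 2 mm from the dish centre and about 1° from the dish's length.
- **Untouched items:** The dish and tub show no movement in the pictures. The tape was last seen in its place just before the syringe was picked up; I did not look again after that.

**Disagreements and gaps in the checks:**
- The camera and the arm differed by 2 to 4 mm on the jar's position, within what I could live with. The jar figures above rest on the arm's position when it released the lid.
- The dish and tub positions used in the distances are from the first pictures.
- In the last side picture the arm blocked the view, so the final check rests on the top view and earlier side views.

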